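# Feel which glass tub is full and sort the two

### The arm

A 6-joint arm with a two-finger parallel gripper is mounted at the origin on the work surface. World frame = base frame: x ahead of the robot, y to its left, z up, the work surface at z = 0. Lengths are in m, angles in rad, forces in N, time in s.
With the tool pointing down it reaches from about 0.35 to 0.975 m from the base axis. Payload 4.9 kg.
Tool frame: the origin (TCP) lies on the centre line of the jaws, within the pads' length; the fingertips stand manip.tcp_to_tips ahead of it and the grasp point (between the pads) lies 11 mm behind it (manip.tcp_to_tips is the distance from the TCP to the fingertips, in m); x points along the fingers, y is the direction in which the jaws open and shut, and the axes are right-handed (so a half turn about x gives the same grasp; the last joint's range is limited). The gripper opens to 85 mm and grips with 20 to 120 N. Pads are 22 mm wide; open, the fingers measure 114 mm over their backs; the gripper's body (76 mm by 85 mm) begins 54 mm behind the grasp point. The pads swing forward as they close: fully open they stand 13 mm farther back than shut.
Start: joints at [1.003, 0.053, 1.613, -0, 1.476, -0.119], TCP at [0.271, 0.563, 0.208] pointing down, gripper open.
Joint ranges: [-3.01, 3.01], [-1.01, 2.22], [0.06, 2.58], [-1.02, 4.17], [0.09, 2.62], [-3.14, 3.14]. Speed limits (rad/s): [2.57, 2.57, 3.14, 3.14, 3.14, 3.14].

### API

Orientations are given as a unit quaternion [w, x, y, z].
In Python, from plant import status, imaging, workorder, manip gives the robot as it stands.
- The arm moves only by the tool carry_out, never from a script. Its argument "moves" is one flat list of numbers, 5 for each row, row after row: the opening, from 0 (shut) to 1 (fully open), then the shift along the tool's x, y, z in cm, then the turn about the tool's x in rad. In form: [claw, tx, ty, tz, twist, claw, tx, ty, tz, twist, ...]. A call has 1 to 12 rows; each row is the pose to reach, as a shift and turn from the pose commanded when the call began, along the tool's axes at that moment; what a row does not reach only later rows make up. A row lasts 1/12 s, in which the tool goes at most 41.7 mm and 7.16 degrees, less where a joint would pass 70% of its speed; a pose out of reach is approached as far as the arm can. A call with a gripper value outside its range is refused whole. The fingers move at their own pace and stop on an object; the grip force is fixed at half the most. Time passes only in rows, so rows that repeat a pose let the fingers close. It gives the time, the measured TCP pose, the force and the opening at its end, in the units of the state.
- status.state(): the state, without advancing time (a new reading comes with each control period).
- imaging.grab_frame(name): name is "side" or "top"; returns the picture (480x640x3 uint8, red, green, blue); there is no depth.
- imaging.camera_info(name): a dict with "K" (3x3 intrinsics, pixels), "R" (3x3) and "t" (3): a world point X has camera coordinates R X + t. Camera axes: x right, y down, z forward; pixel columns grow to the right and rows downward; lengths in m; the calibration is good to about 2 mm. A picture is of the moment at which its call begins. camera_info takes no time and is no camera call.
- workorder.job_done(): hands the job in, once; it reports no verdict.
The state is a dict: "time": time; "joint_pos": joint angles; "joint_vel": joint speeds; "joint_efforts": joint torques, N m; "tool_pos": TCP position; "tool_rot": TCP orientation; "contact_force": force on the tool from outside, world axes, zero at the start; "ft_torque": the same for the moment, N m; "gripper_width": opening from 0.0 (shut) to 1.0 (fully open).
Only numpy, scipy, OpenCV 4.12 (cv2) and the standard library are available. Lean on these libraries where they do the work, as an engineer would, in place of code of your own. Each camera call takes 0.05 s, during which the arm holds its last target.

### The job

One of the two closed tubs is full of glass and the other is nearly empty. While both still stand on the mat, lift one end of the amber-lidded tub slightly (10 to 20 mm, the other end staying on the mat) for a moment to feel its weight, set it down, and then do the same with the green-lidded tub. Then lay the full tub lengthwise and flat on the sloping deck of the stock rack and stand the nearly empty one lengthwise in the flat blue tray, both lid up, inside the rims and about midway; set them down gently, do not drop them or tip them over, and leave the other things on the table where they lie.

Things in the scene. Friction and masses are not known exactly. Their poses are not given: they have to be found in the camera images.
- tub_amber_mid (a point): centre (half-way up) of the closed white tub with the amber lid: 140 mm long (its x) x 56 mm wide (its y) x 66 mm high (its z), lid flush with the walls, standing on the mat; centre of mass within 2 mm of this point's x, y. The two tubs differ outside only in lid colour. One (either one, at random) is full of glass, 0.78 to 0.94 kg in all; the other is nearly empty, 0.16 to 0.21 kg. Rigid; the contents do not shift.
- tub_green_mid (a point): centre (half-way up) of the closed white tub with the green lid: 140 mm long (its x) x 56 mm wide (its y) x 66 mm high (its z), lid flush with the walls, standing on the mat; centre of mass within 2 mm of this point's x, y. The two tubs differ outside only in lid colour. One (either one, at random) is full of glass, 0.78 to 0.94 kg in all; the other is nearly empty, 0.16 to 0.21 kg. Rigid; the contents do not shift.
- tub_amber: the same amber-lidded tub; origin at the centre of its underside, z up
- tub_green: the same green-lidded tub; origin at the centre of its underside, z up
- deck: sloping plywood deck of the fixed stock rack (it stands on the mat, left or right). Origin: centre of the deck's upper surface, 75 mm above the table. x runs up the slope (30 degrees to the level, low end towards the robot), y across it, z square to the surface. Free surface between the stops: 192 mm along x (-92 to +100), 110 mm along y. A lip 14 mm high (square to the deck) closes the low end and guides 12 mm high run along both sides.
- tray_floor (a point): centre of the inner floor of the fixed flat blue refill tray (on the mat, on the side away from the rack); floor 8 mm above the table, z up; inside 200 mm (x) by 120 mm (y), rim 9 mm above the floor, walls 5 mm thick
- mat: green cutting mat with a pale grid, 600 (x) x 900 (y) mm, fixed; its top is 3 mm above the table, origin at the centre of its underside
- glass_brown: brown glass sheet, 90 x 70 x 4 mm, lying beyond the tubs; a bystander, origin at the centre of its underside
- glass_green: green glass sheet, 80 x 80 x 4 mm, lying beyond the tubs; a bystander, origin at the centre of its underside
- glass_strip: amber glass strip, 110 x 18 x 4 mm, lying between the two tubs; a bystander, origin at the centre of its underside
- cutter: brass glass cutter, 150 mm long, 13 mm thick, lying on the mat; a bystander, origin at the centre of its underside
- pliers: pliers with black handles, 160 mm long, 76 mm wide, 16 mm high, lying on the mat; a bystander, origin at the centre of its underside
Not all that is in view belongs to the job. Leave any purple look-alike of the tub_amber alone.

How it is judged:
By the outcome, as a careful person would: the job done as asked, in the order asked, and still so for the second after the job is handed in, with the robot touching nothing.
It also fails if it takes over 72 s, if anything falls off the work surface, if the arm or the gripper's body presses on something with over 40 N, if the wrist force passes 120 N, or if a joint passes its speed limit or range.

## Working session

There is one attempt and no reset: what is moved stays moved. The work goes in short steps, Python scripts to look and compute and a tool call to move; the robot and the scene stay as the last step left them, time stands still between calls to the robot, and variables do not carry over. Pictures are saved under pics/ and viewed, and the job is handed in when it is done.

Besides the shell and the picture viewer there is one more tool, called after "Request:" as name(argument=value, ...) on one line, values as JSON. carry_out: Moves the arm, as the interface text tells. Its arguments: {"type":"object","properties":{"moves":{"type":"array","items":{"type":"number"}}},"required":["moves"]}

```bash
mkdir -p pics; ls; python3 - <<'E'
from plant import status, imaging, workorder, manip
import cv2,numpy as np
print(status.state()); print(manip.tcp_to_tips)
for n in ("side","top"):
    c=imaging.camera_info(n); print(n,c)
    f=imaging.grab_frame(n); np.save(f"{n}0.npy",f); cv2.imwrite(f"pics/{n}0.png",f[:,:,::-1])
E
```

```text
pics
{'time': 0.0, 'joint_pos': array([ 1.00297770e+00,  5.33612112e-02,  1.61431454e+00, -3.15590268e-05,
        1.47599037e+00, -1.18987892e-01]), 'joint_vel': array([-0.00010346, -0.00063936,  0.00030772,  0.00136518,  0.00031461,
        0.00056243]), 'joint_efforts': array([ 8.36488944e-04, -3.93668997e+01, -3.70182323e+01, -1.57402803e-05,
        6.86988686e-03,  2.64104352e-05]), 'tool_pos': array([0.27082926, 0.56252025, 0.2067481 ]), 'tool_rot': array([ 0.68913914,  0.15666187,  0.68961187, -0.15804991]), 'contact_force': array([-0.6218289 ,  0.10315294, -0.09912679]), 'ft_torque': array([ 0.00690678, -0.00103098, -0.00198331]), 'gripper_width': 0.9979571135789262}
0.008
side {'K': array([[476.50605207,   0.        , 322.25774097],
       [  0.        , 476.50605207, 235.58563552],
       [  0.        ,   0.        ,   1.        ]]), 'R': array([[ 0.86110069, -0.50787407, -0.02386461],
       [-0.27508788, -0.42591008, -0.86193228],
       [ 0.42758888,  0.74877535, -0.50646147]]), 't': array([-0.5043044 ,  0.15885743,  1.17901089])}
top {'K': array([[451.25405048,   0.        , 316.11015592],
       [  0.        , 451.25405048, 242.09410716],
       [  0.        ,   0.        ,   1.        ]]), 'R': array([[-8.30548100e-02, -9.96544594e-01,  8.77456241e-04],
       [-9.75661831e-01,  8.11350086e-02, -2.03718192e-01],
       [ 2.02943070e-01, -1.77758763e-02, -9.79029177e-01]]), 't': array([-0.0759417 ,  0.53669998,  0.99044752])}
```

View pics/side0.png

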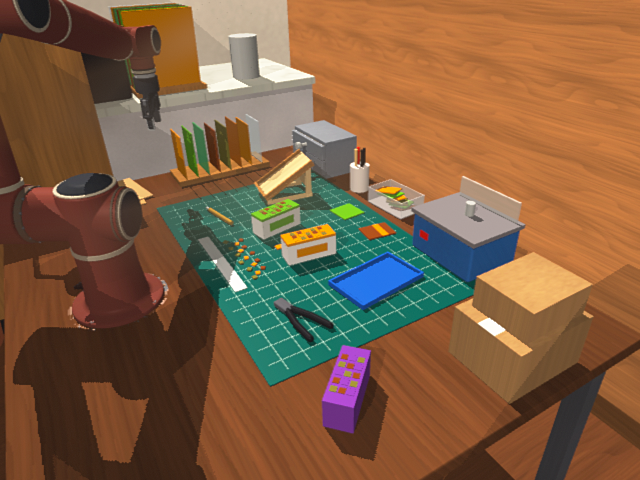

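View pics/top0.png

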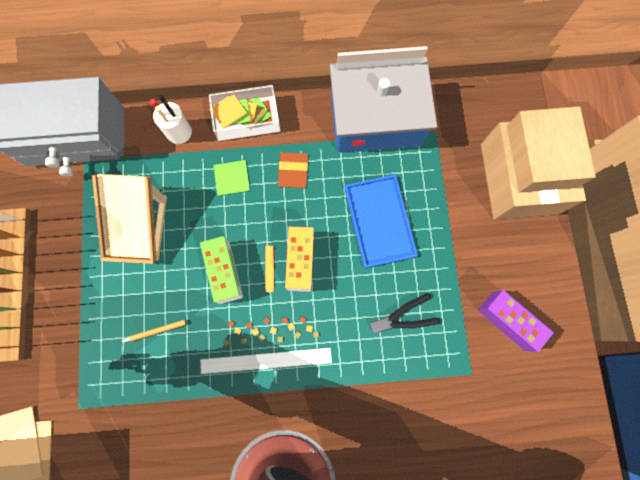

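The side view shows the rack at about (285,178), the green tub (276,217), the amber tub (308,243) and the tray (377,279). In the top view they are at: rack (128,218), green tub (221,270), amber tub (300,258), tray (381,220), with the amber strip between the tubs.

```bash
python3 - <<'E'
import cv2,numpy as np
t=np.load('top0.npy')[:,:,::-1]; s=np.load('side0.npy')[:,:,::-1]
a=cv2.resize(t[160:320,80:280],None,fx=4,fy=4,interpolation=cv2.INTER_CUBIC)[:600]
b=cv2.resize(s[140:290,240:440],None,fx=4,fy=4,interpolation=cv2.INTER_CUBIC)
c=cv2.resize(t[165:315,240:440],None,fx=4,fy=4,interpolation=cv2.INTER_CUBIC)
cv2.imwrite('pics/ta.png',a);cv2.imwrite('pics/sb.png',b);cv2.imwrite('pics/tc.png',c)
E
```

```text
(no output)
```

View pics/ta.png

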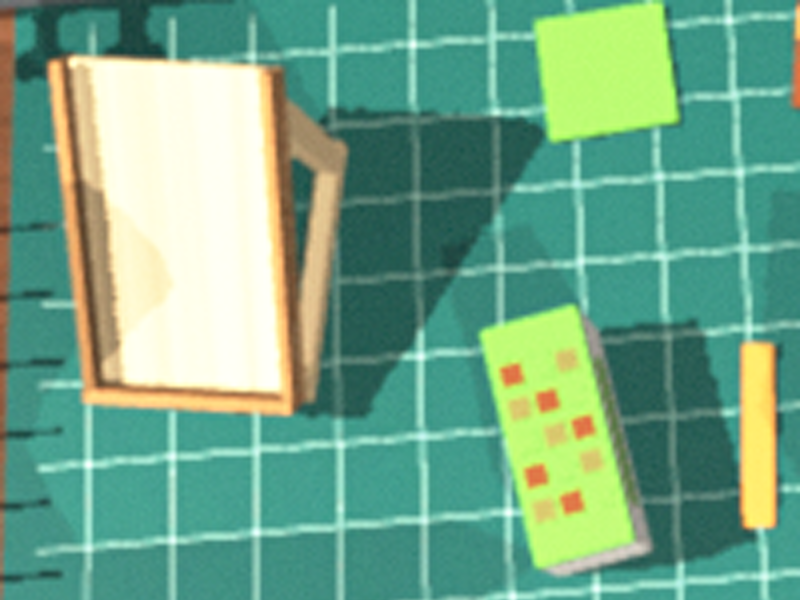

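View pics/sb.png

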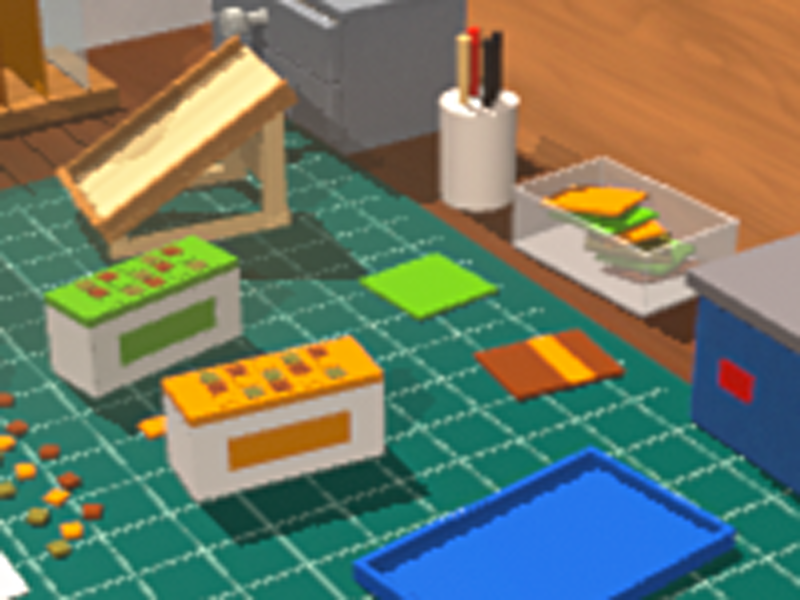

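View pics/tc.png

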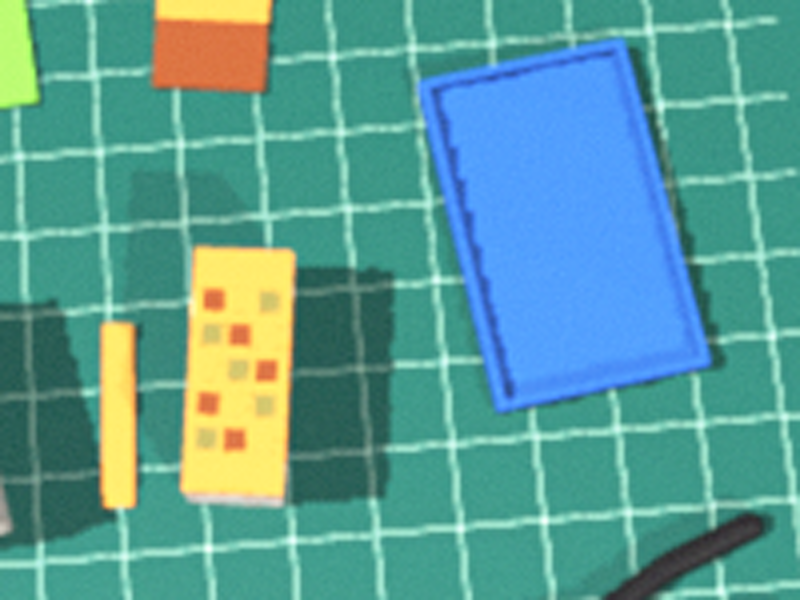

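```bash
cat > h.py <<'E'
import cv2,numpy as np
from plant import imaging
def cam(n):
    c=imaging.camera_info(n); return np.array(c['K']),np.array(c['R']),np.array(c['t'])
def ray(n,uv,z):
    K,R,t=cam(n); uv=np.atleast_2d(uv); C=-R.T@t
    d=(R.T@np.linalg.inv(K)@np.c_[uv,np.ones(len(uv))].T).T
    return C+d*((z-C[2])/d[:,2])[:,None]
def tri(ut,us):
    P=[]
    for n in('top','side'):
        K,R,t=cam(n);P.append(K@np.c_[R,t])
    X=cv2.triangulatePoints(P[0],P[1],np.float64(ut).reshape(-1,2).T,np.float64(us).reshape(-1,2).T);return (X[:3]/X[3]).T
def proj(n,X):
    K,R,t=cam(n);p=(K@(R@np.atleast_2d(X).T+t[:,None]));return (p[:2]/p[2]).T
def quad(f,lo,hi,roi):
    x0,y0,x1,y1=roi; hsv=cv2.cvtColor(f[y0:y1,x0:x1].copy(),cv2.COLOR_RGB2HSV)
    m=cv2.inRange(hsv,np.array(lo),np.array(hi))
    cs,_=cv2.findContours(m,cv2.RETR_EXTERNAL,cv2.CHAIN_APPROX_NONE)
    c=max(cs,key=cv2.contourArea); h=cv2.convexHull(c)
    q=cv2.approxPolyN(h,4,ensure_convex=True) if hasattr(cv2,'approxPolyN') else cv2.boxPoints(cv2.minAreaRect(h))
    return np.float64(q).reshape(-1,2)+[x0,y0], cv2.contourArea(h)
E
python3 - <<'E'
from h import *
np.set_printoptions(precision=4,suppress=True)
t=np.load('top0.npy'); s=np.load('side0.npy')
def px(f,u,v): return cv2.cvtColor(f[v:v+1,u:u+1].copy(),cv2.COLOR_RGB2HSV)[0,0]
print(px(t,207,248),px(t,230,290),px(t,310,235),px(t,380,220),px(s,265,207),px(s,260,235),px(s,290,235),px(s,310,252),px(s,280,222))
ROI=dict(green=((195,225,245,310),(245,190,305,240)),amber=((281,220,320,295),(278,220,340,270)),tray=((335,165,425,275),(320,245,430,310)))
COL=dict(green=((33,120,120),(48,255,255)),amber=((15,120,150),(30,255,255)),tray=((100,150,80),(120,255,255)))
for k in ROI:
    qt,at=quad(t,*COL[k],ROI[k][0]); qs,as_=quad(s,*COL[k],ROI[k][1])
    print(k,at,as_); print(np.c_[qt,ray('top',qt,.069 if k!='tray' else .017)]);print(np.c_[qs,ray('side',qs,.069 if k!='tray' else .017)])
E
```

```text
[ 44 137 252] [ 43 135 252] [ 26 144 255] [107 171 253] [ 54 127 166] [ 16  32 192] [ 17 194 199] [ 17 246 170] [ 43 153 115]
green 1472.0 434.5
[[238.     295.       0.42     0.0638   0.069 ]
 [214.     301.       0.4111   0.1176   0.069 ]
 [200.     243.       0.5456   0.1446   0.069 ]
 [224.     236.       0.5574   0.0893   0.069 ]]
[[300.     205.       0.5615   0.0893   0.069 ]
 [260.     220.       0.4192   0.0681   0.069 ]
 [249.     214.       0.4071   0.1202   0.069 ]
 [287.     198.       0.5504   0.1548   0.069 ]]
amber 1545.0 647.5
[[313.     227.       0.5617  -0.1158   0.069 ]
 [311.     289.       0.4198  -0.0997   0.069 ]
 [285.     287.       0.4291  -0.042    0.069 ]
 [288.     227.       0.5664  -0.0584   0.069 ]]
[[337.     234.       0.5632  -0.1203   0.069 ]
 [288.     246.       0.4224  -0.1035   0.069 ]
 [279.     234.       0.4301  -0.0343   0.069 ]
 [327.     224.       0.5692  -0.0575   0.069 ]]
tray 4704.0 2949.0
[[418.     257.       0.4801  -0.3604   0.017 ]
 [363.     268.       0.4646  -0.2267   0.017 ]
 [343.     185.       0.6745  -0.199    0.017 ]
 [396.     173.       0.6947  -0.3332   0.017 ]]
[[428.     274.       0.6973  -0.3414   0.017 ]
 [362.     310.       0.4742  -0.3697   0.017 ]
 [324.     281.       0.4583  -0.2254   0.017 ]
 [387.     251.       0.6763  -0.1979   0.017 ]]
```

```bash
python3 - <<'E'
from h import *
np.set_printoptions(precision=4,suppress=True)
for n in('top','side'):
    K,R,t=cam(n); print(n,-R.T@t)
ut=np.array([[92.5,174.8],[150.7,176.7],[154.0,263],[101.2,260]]); us=np.array([[300,149.5],[314.2,164.4],[267,198],[255,183.8]])
X=tri(ut,us); print('deck HL HR LR LL\n',X)
print('reproj',proj('top',X)-ut,proj('side',X)-us)
d1=X[0]-X[3]; d2=X[1]-X[2]; 
for d in(d1,d2): print(np.linalg.norm(d), np.degrees(np.arctan2(d[2],np.hypot(d[0],d[1]))), np.degrees(np.arctan2(d[1],d[0])))
print('ctr',X.mean(0), 'widths',np.linalg.norm(X[0]-X[1]),np.linalg.norm(X[2]-X[3]))
G=tri([[238,295],[214,301],[200,243],[224,236]],[[260,220],[249,214],[287,198],[300,205]]);print(G,G.mean(0))
A=tri([[313,227],[311,289],[285,287],[288,227]],[[337,234],[288,246],[279,234],[327,224]]);print(A,A.mean(0))
T=tri([[418,257],[363,268],[343,185],[396,173]],[[362,310],[324,281],[387,251],[428,274]]);print(T,T.mean(0))
# predicted deck with given geometry, for comparison
E
```

```text
top [ 0.3163 -0.1016  1.0791]
side [-0.0262 -1.0713  0.722 ]
deck HL HR LR LL
 [[0.7075 0.3601 0.1328]
 [0.6958 0.2366 0.1209]
 [0.5208 0.2605 0.033 ]
 [0.5348 0.384  0.0349]]
reproj [[ 0.3981 -1.2123]
 [ 0.2092 -0.6191]
 [ 0.7601 -2.6049]
 [ 0.3662 -1.3037]] [[-0.6941  0.1703]
 [-0.3782  0.102 ]
 [-1.706   0.2583]
 [-0.8046  0.1125]]
0.19994089914105215 29.309174170925182 -7.869073865469195
0.1972881956464148 26.47715007994803 -7.768072506820133
ctr [0.6148 0.3103 0.0804] widths 0.12465051272714608 0.12433563473470582
[[0.4186 0.0637 0.0714]
 [0.4087 0.1182 0.0698]
 [0.5445 0.1429 0.0753]
 [0.5592 0.0885 0.0696]] [0.4827 0.1033 0.0715]
[[ 0.5638 -0.1165  0.0665]
 [ 0.4219 -0.1004  0.0672]
 [ 0.4277 -0.0419  0.0737]
 [ 0.5673 -0.0589  0.0699]] [ 0.4952 -0.0794  0.0693]
[[ 0.4806 -0.362   0.0091]
 [ 0.4616 -0.2254  0.0166]
 [ 0.6747 -0.1992  0.0181]
 [ 0.6995 -0.3359  0.0116]] [ 0.5791 -0.2806  0.0138]
```

```bash
cat >> h.py <<'E'
def Tdeck(O=(.6195,.3085,.075),yaw=-7.8,pitch=30):
    a,p=np.radians(yaw),np.radians(pitch)
    x=np.array([np.cos(p)*np.cos(a),np.cos(p)*np.sin(a),np.sin(p)]);y=np.array([-np.sin(a),np.cos(a),0]);return np.c_[x,y,np.cross(x,y)],np.array(O)
E
python3 - <<'E'
from h import *
np.set_printoptions(precision=2,suppress=True)
R,O=Tdeck()
L=np.array([[100,62,12],[100,-62,12],[-100,-62,14],[-100,62,14],[100,55,0],[100,-55,0],[-92,-55,0],[-92,55,0]])/1000
X=L@R.T+O
for n in('top','side'):
    p=proj(n,X);print(n,p[:4].ravel())
    f=np.load(n+'0.npy')[:,:,::-1]; x0,y0=(80,160) if n=='top' else (240,135)
    im=cv2.resize(f[y0:y0+110,x0:x0+110],None,fx=5,fy=5,interpolation=cv2.INTER_CUBIC)
    for k,q in enumerate(p): cv2.circle(im,tuple(int(v) for v in (q+.5-[x0,y0])*5),3,(0,0,255) if k<4 else (255,0,0),1)
    cv2.imwrite(f'pics/d{n}.png',im)
a,b=cv2.imread('pics/dtop.png'),cv2.imread('pics/dside.png');cv2.imwrite('pics/d.png',cv2.resize(np.hstack([a,b]),(800,400)))
E
```

```text
top [ 92.85 173.03 148.79 175.88 154.45 261.13 101.72 258.35]
side [299.48 149.05 312.48 160.77 264.59 197.38 254.38 183.45]
```

View pics/d.png

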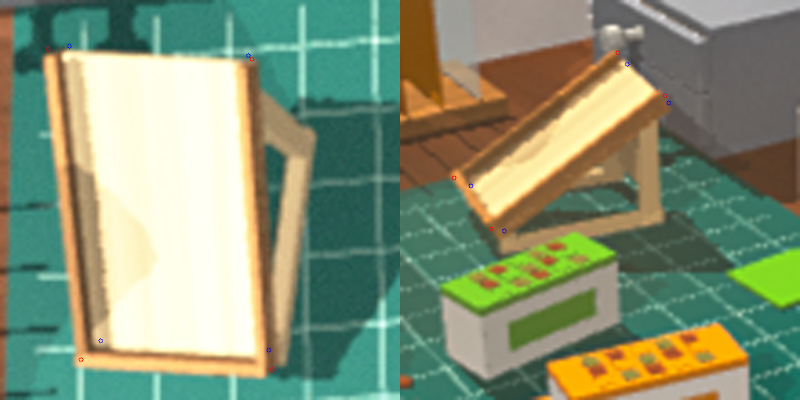

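```bash
cat >> h.py <<'E'
from scipy.spatial.transform import Rotation as Ro
from plant import status
AMB=(np.array([.495,-.079]),-6.8); GRN=(np.array([.483,.1045]),10.9); TRAY=(np.array([.578,-.281]),7.3)
def loc(tub,x,y=0):
    a=np.radians(tub[1]); return tub[0]+[x*np.cos(a)-y*np.sin(a),x*np.sin(a)+y*np.cos(a)]
def go(p,yaw):
    """TCP target p (world), jaw axis along tub y for tub yaw (deg). prints tx ty tz(cm) twist"""
    s=status.state(); q=s['tool_rot']; R=Ro.from_quat([q[1],q[2],q[3],q[0]]).as_matrix()
    d=R.T@(np.array(p)-s['tool_pos'])*100
    a=np.radians(yaw); yd=R.T@np.array([-np.sin(a),np.cos(a),0]); w=np.arctan2(yd[2],yd[1]); w=(w+np.pi/2)%np.pi-np.pi/2
    print('pos',np.round(s['tool_pos'],4),'t',round(s['time'],2),'->',np.round(d,2),'twist',round(w,3),'j6',round(s['joint_pos'][5],2),'F',np.round(s['contact_force'],2),'g',round(s['gripper_width'],3)); return d
def ax():
    q=status.state()['tool_rot'];print(np.round(Ro.from_quat([q[1],q[2],q[3],q[0]]).as_matrix(),3))
E
python3 - <<'E'
from h import *
ax()
go([*loc(AMB,-.062),.16],AMB[1]); go([*loc(AMB,-.062),.13],AMB[1])
E
```

```text
[[-0.001  0.434  0.901]
 [-0.002  0.901 -0.434]
 [-1.    -0.002 -0.   ]]
pos [0.2708 0.5626 0.2069] t 0.1 -> [  4.77 -50.08  42.17] twist -0.33 j6 -0.12 F [-0.67 -0.57 -0.37] g 0.997
pos [0.2708 0.5626 0.2069] t 0.1 -> [  7.77 -50.08  42.17] twist -0.33 j6 -0.12 F [-0.67 -0.57 -0.37] g 0.997
```

Request:
carry_out(moves=[1, 4.8, -50.1, 42.2, -0.33, 1, 4.8, -50.1, 42.2, -0.33, 1, 4.8, -50.1, 42.2, -0.33, 1, 4.8, -50.1, 42.2, -0.33, 1, 4.8, -50.1, 42.2, -0.33, 1, 4.8, -50.1, 42.2, -0.33, 1, 4.8, -50.1, 42.2, -0.33, 1, 4.8, -50.1, 42.2, -0.33, 1, 4.8, -50.1, 42.2, -0.33, 1, 4.8, -50.1, 42.2, -0.33, 1, 4.8, -50.1, 42.2, -0.33, 1, 4.8, -50.1, 42.2, -0.33])

```text
time: 1.1
tool_pos: [0.3948, 0.0782, 0.1711]
tool_rot: [0.706, 0.042, 0.706, -0.042]
contact_force: [2.0, 0.1, 0.5]
gripper_width: 1.001
```

```bash
python3 - <<'E'
from h import *
go([*loc(AMB,-.062),.13],AMB[1]);ax()
E
```

```text
pos [0.3948 0.0782 0.1711] t 1.1 -> [  4.11 -14.42   5.6 ] twist 0.0 j6 -1.44 F [2.05 0.09 0.46] g 1.001
[[ 0.     0.118  0.993]
 [ 0.     0.993 -0.118]
 [-1.     0.     0.   ]]
```

Request:
carry_out(moves=[1, 4.1, -14.4, 5.6, 0, 1, 4.1, -14.4, 5.6, 0, 1, 4.1, -14.4, 5.6, 0, 1, 4.1, -14.4, 5.6, 0, 1, 4.1, -14.4, 5.6, 0, 1, 4.1, -14.4, 5.6, 0, 1, 4.1, -14.4, 5.6, 0])

```text
time: 1.68
tool_pos: [0.4333, -0.0693, 0.1301]
tool_rot: [0.706, 0.042, 0.706, -0.042]
contact_force: [0.0, -0.2, -0.5]
gripper_width: 0.998
```

```bash
python3 - <<'E'
from h import *
go([*loc(AMB,-.062),.060],AMB[1])
for n in('top','side'):
    f=imaging.grab_frame(n); np.save(f'{n}1.npy',f)
t=np.load('top1.npy')[200:320,240:400,::-1];s=np.load('side1.npy')[180:300,230:390,::-1]
cv2.imwrite('pics/v1.png',cv2.resize(np.hstack([t,s]),(800,300)))
E
```

```text
pos [ 0.4333 -0.0693  0.1301] t 1.68 -> [ 7.01 -0.24  0.05] twist -0.001 j6 -1.78 F [ 0.01 -0.2  -0.54] g 0.998
```

View pics/v1.png

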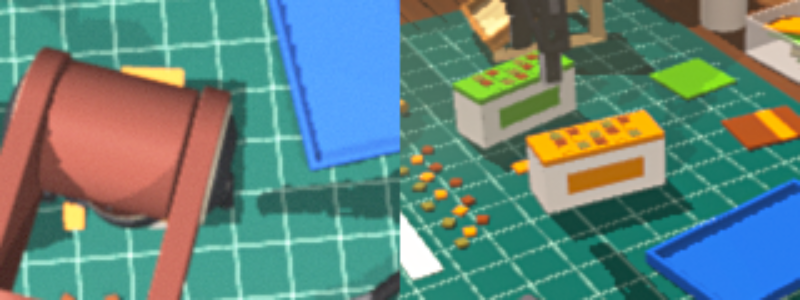

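Request:
carry_out(moves=[1, 2, -0.2, 0, 0, 1, 4.5, -0.2, 0, 0, 1, 6.5, -0.2, 0, 0, 0.9, 7.5, -0.2, 0, 0, 0.8, 7.5, -0.2, 0, 0, 0.72, 7.5, -0.2, 0, 0, 0.72, 7.5, -0.2, 0, 0, 0.7, 7.5, -0.2, 0, 0, 0.68, 7.5, -0.2, 0, 0, 0.67, 7.5, -0.2, 0, 0, 0.66, 7.5, -0.2, 0, 0, 0.66, 7.5, -0.2, 0, 0])

```text
time: 2.78
tool_pos: [0.4336, -0.0716, 0.0558]
tool_rot: [0.706, 0.042, 0.706, -0.042]
contact_force: [0.5, 0.2, -0.1]
gripper_width: 0.661
```

```bash
python3 - <<'E'
from h import *
s=status.state();print(s['gripper_width'],s['contact_force'],s['ft_torque'],s['tool_pos'])
f=imaging.grab_frame('side')
cv2.imwrite('pics/v2.png',cv2.resize(f[180:280,250:390,::-1],(700,500),interpolation=cv2.INTER_CUBIC))
E
```

```text
0.6606526281601096 [ 0.47083052  0.15795612 -0.07725265] [0.00456246 0.01554207 0.02680493] [ 0.43359524 -0.07164863  0.05575567]
```

View pics/v2.png

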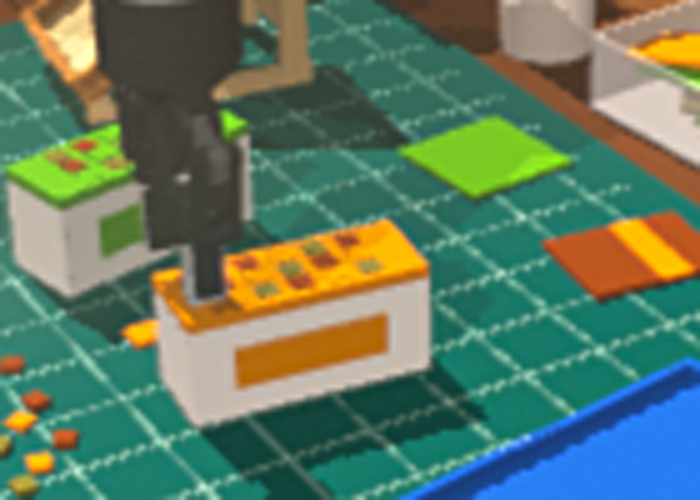

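```bash
python3 - <<'E'
from h import *
for y in(-.031,-.043,.031):
  for z in (.05,.06,.07,.08): print(y,z,((proj('side',[*loc(AMB,-.062,y),z])+.5-[250,180])*5).round())
for x,y in((-.07,-.028),(.07,-.028),(-.07,.028)): print(((proj('side',[*loc(AMB,x,y),.069])+.5-[250,180])*5).round())
E
```

```text
-0.031 0.05 [[206. 358.]]
-0.031 0.06 [[205. 342.]]
-0.031 0.07 [[204. 326.]]
-0.031 0.08 [[203. 310.]]
-0.043 0.05 [[214. 369.]]
-0.043 0.06 [[213. 353.]]
-0.043 0.07 [[212. 337.]]
-0.043 0.08 [[211. 320.]]
0.031 0.05 [[167. 304.]]
0.031 0.06 [[166. 288.]]
0.031 0.07 [[164. 273.]]
0.031 0.08 [[163. 257.]]
[[188. 328.]]
[[429. 269.]]
[[152. 280.]]
```

```bash
python3 - <<'E'
from h import *
for y in(-.05,.0,.05):
  for z in (.11,.122,.135): print(y,z,proj('side',[*loc(AMB,-.062,y),z]).round(1))
f=np.load('side1.npy');cv2.imwrite('pics/v1b.png',cv2.resize(f[140:260,230:390,::-1],(800,600),interpolation=cv2.INTER_CUBIC))
print(status.state()['time'])
f=imaging.grab_frame('side');np.save('side2.npy',f);cv2.imwrite('pics/v2b.png',cv2.resize(f[140:260,230:390,::-1],(800,600),interpolation=cv2.INTER_CUBIC))
f=imaging.grab_frame('top');cv2.imwrite('pics/v2t.png',f[:,:,::-1])
E
```

```text
-0.05 0.11 [[292.  234.8]]
-0.05 0.122 [[291.7 230.8]]
-0.05 0.135 [[291.4 226.3]]
0.0 0.11 [[285.3 226.2]]
0.0 0.122 [[285.  222.2]]
0.0 0.135 [[284.7 217.9]]
0.05 0.11 [[279.  218.1]]
0.05 0.122 [[278.7 214.2]]
0.05 0.135 [[278.4 209.9]]
2.8333
```

View pics/v1b.png

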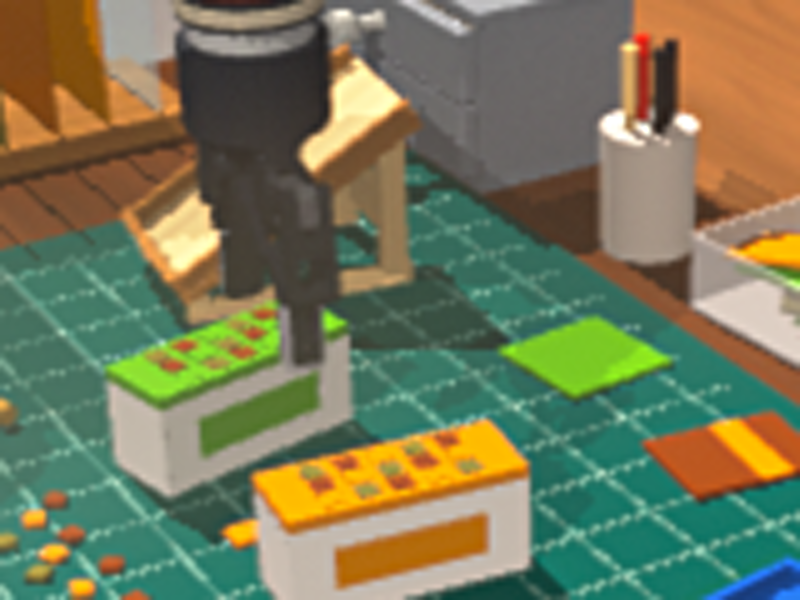

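View pics/v2b.png

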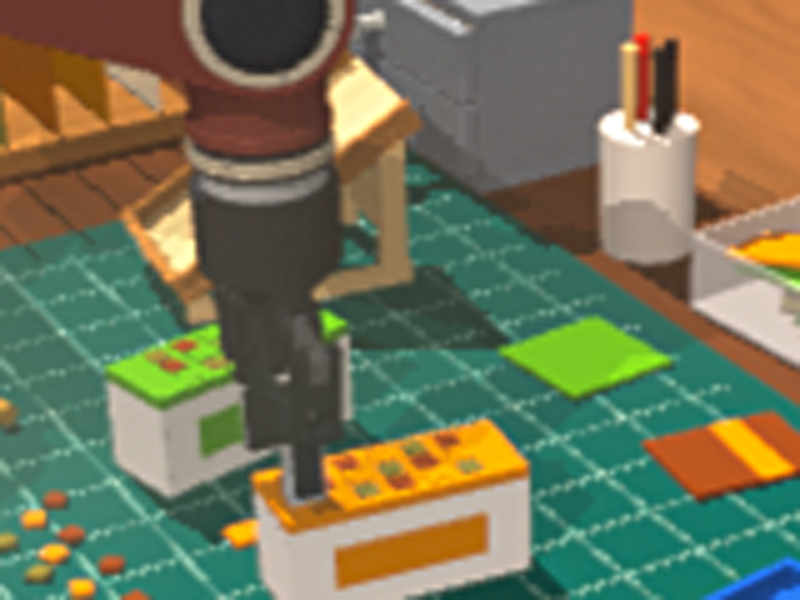

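View pics/v2t.png

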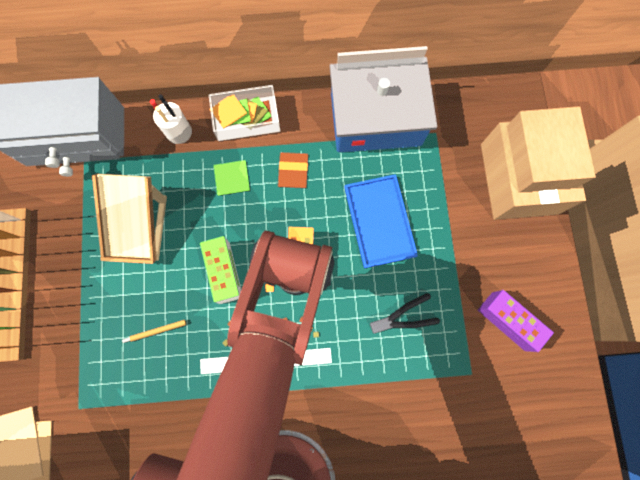

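```bash
python3 - <<'E'
from h import *
np.set_printoptions(precision=4,suppress=True)
print(status.state()['tool_pos'],status.state()['joint_pos'])
for name,uv in (('v1 near tip L/R',[[286.5,212],[294,213]]),('v2 near tip',[[287.5,240],[295,238.5]]),('v2 far tip',[[279,229],[284,228]])):
  for z in(.05,.069,.085,.10,.122,.14,.16): print(name,z,ray('side',uv,z).ravel())
E
```

```text
[ 0.4334 -0.0716  0.0555] [-0.3334 -0.2642  2.1708  0.      1.235  -1.7853]
v1 near tip L/R 0.05 [0.5216 0.104  0.05   0.5378 0.0856 0.05  ]
v1 near tip L/R 0.069 [0.5061 0.0707 0.069  0.5219 0.0528 0.069 ]
v1 near tip L/R 0.085 [0.4931 0.0427 0.085  0.5084 0.0253 0.085 ]
v1 near tip L/R 0.1 [ 0.4808  0.0165  0.1     0.4958 -0.0005  0.1   ]
v1 near tip L/R 0.122 [ 0.4629 -0.022   0.122   0.4774 -0.0384  0.122 ]
v1 near tip L/R 0.14 [ 0.4482 -0.0534  0.14    0.4623 -0.0694  0.14  ]
v1 near tip L/R 0.16 [ 0.4319 -0.0884  0.16    0.4455 -0.1038  0.16  ]
v2 near tip 0.05 [ 0.4486 -0.0465  0.05    0.4698 -0.0505  0.05  ]
v2 near tip 0.069 [ 0.4352 -0.0754  0.069   0.4557 -0.0794  0.069 ]
v2 near tip 0.085 [ 0.4239 -0.0998  0.085   0.4439 -0.1037  0.085 ]
v2 near tip 0.1 [ 0.4133 -0.1227  0.1     0.4329 -0.1265  0.1   ]
v2 near tip 0.122 [ 0.3977 -0.1563  0.122   0.4166 -0.1599  0.122 ]
v2 near tip 0.14 [ 0.385  -0.1837  0.14    0.4033 -0.1872  0.14  ]
v2 near tip 0.16 [ 0.3709 -0.2142  0.16    0.3886 -0.2176  0.16  ]
v2 far tip 0.05 [0.4559 0.0216 0.05   0.4706 0.019  0.05  ]
v2 far tip 0.069 [ 0.4423 -0.0093  0.069   0.4566 -0.0118  0.069 ]
v2 far tip 0.085 [ 0.4308 -0.0353  0.085   0.4447 -0.0378  0.085 ]
v2 far tip 0.1 [ 0.42   -0.0597  0.1     0.4336 -0.0621  0.1   ]
v2 far tip 0.122 [ 0.4043 -0.0955  0.122   0.4174 -0.0978  0.122 ]
v2 far tip 0.14 [ 0.3913 -0.1247  0.14    0.4041 -0.127   0.14  ]
v2 far tip 0.16 [ 0.377  -0.1573  0.16    0.3893 -0.1594  0.16  ]
```

Request:
carry_out(moves=[0.64, 0, 0, 0, 0, 0.62, 0, 0, 0, 0, 0.6, 0, 0, 0, 0, 0.6, 0, 0, 0, 0])

```text
time: 3.27
tool_pos: [0.4334, -0.0715, 0.0554]
tool_rot: [0.706, 0.042, 0.706, -0.042]
contact_force: [0.3, 0.7, 0.2]
gripper_width: 0.6
```

```bash
python3 - <<'E'
from h import *
f=imaging.grab_frame('side');cv2.imwrite('pics/v3.png',cv2.resize(f[190:270,260:360,::-1],(800,640)[:2],interpolation=cv2.INTER_CUBIC)[:600])
E
```

```text
(no output)
```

View pics/v3.png

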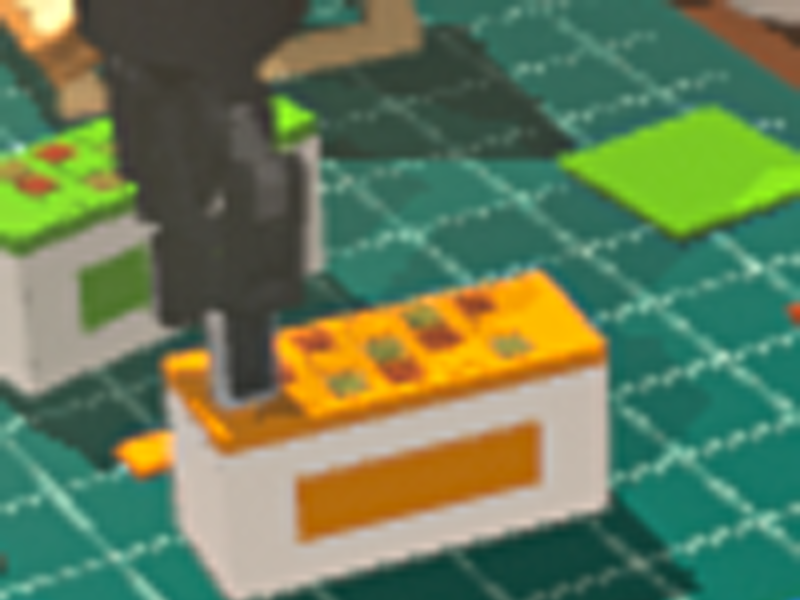

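Request:
carry_out(moves=[0.9, -1, 0, 0, 0, 0.9, -1, 0, 0, 0, 0.9, -1, 0, 0, 0, 0.9, 0, 0, 0, 0, 0.9, 1, 0, 0, 0, 0.9, 2, 0, 0, 0, 0.9, 3, 0, 0, 0, 0.9, 3, 0, 0, 0])

```text
time: 3.98
tool_pos: [0.4308, -0.0707, 0.0219]
tool_rot: [0.704, 0.043, 0.708, -0.041]
contact_force: [-0.3, 0.6, -1.5]
gripper_width: 0.898
```

```bash
python3 - <<'E'
from h import *
f=imaging.grab_frame('side');cv2.imwrite('pics/v4.png',cv2.resize(f[190:265,260:360,::-1],(800,600),interpolation=cv2.INTER_CUBIC))
E
```

```text
(no output)
```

View pics/v4.png

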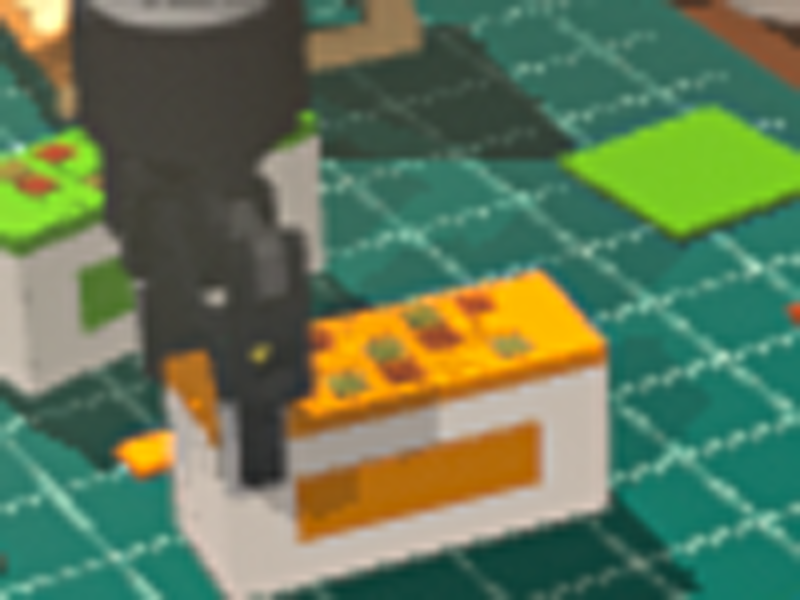

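```bash
python3 - <<'E'
from h import *
s=status.state();print(s['tool_pos'],s['joint_pos'],s['contact_force'],s['joint_vel'])
for z in(.03,.04,.05,.06,.07): print(z,((proj('side',[*loc(AMB,-.066,-.043),z])+.5-[260,190])*8).round())
E
```

```text
[ 0.43159496 -0.07089734  0.02312757] [-3.33319223e-01 -2.12721868e-01  2.18965566e+00  5.22748016e-05
  1.16934912e+00 -1.78530954e+00] [-0.49589508 -0.5014673  -0.18336855] [ 1.40388050e-05 -2.19020621e-02 -2.82967981e-02 -2.44076526e-03
  7.33888675e-03  2.28107371e-04]
0.03 [[255. 565.]]
0.04 [[253. 539.]]
0.05 [[251. 514.]]
0.06 [[250. 488.]]
0.07 [[248. 462.]]
```

Request:
carry_out(moves=[0.9, 0, 0, 0, 0, 0.8, 0, 0, 0, 0, 0.75, 0, 0, 0, 0, 0.72, 0, 0, 0, 0, 0.7, 0, 0, 0, 0, 0.69, 0, 0, 0, 0, 0.68, 0, 0, 0, 0, 0.67, 0, 0, 0, 0, 0.66, 0, 0, 0, 0, 0.66, 0, 0, 0, 0])

```text
time: 4.87
tool_pos: [0.4335, -0.0715, 0.0256]
tool_rot: [0.706, 0.042, 0.706, -0.042]
contact_force: [0.3, 1.5, 0.8]
gripper_width: 0.661
```

Request:
carry_out(moves=[0.65, 0, 0, 0, 0, 0.65, 0, 0, 0, 0, 0.64, 0, 0, 0, 0, 0.64, 0, 0, 0, 0])

```text
time: 5.2
tool_pos: [0.4336, -0.0716, 0.0258]
tool_rot: [0.706, 0.042, 0.706, -0.042]
contact_force: [-0.7, 0.2, 3.9]
gripper_width: 0.646
```

Request:
carry_out(moves=[0.64, -0.2, 0, 0.05, 0, 0.64, -0.4, 0, 0.1, 0, 0.64, -0.6, 0, 0.2, 0, 0.64, -0.6, 0, 0.2, 0, 0.64, -0.6, 0, 0.2, 0])

```text
time: 5.62
tool_pos: [0.4353, -0.0718, 0.0313]
tool_rot: [0.706, 0.042, 0.706, -0.042]
contact_force: [-0.0, 0.2, -1.9]
gripper_width: 0.651
```

```bash
python3 - <<'E'
from h import *
f=imaging.grab_frame('side');s=status.state();print(s['contact_force'],s['ft_torque'],s['gripper_width'],s['tool_pos']);cv2.imwrite('pics/v5.png',cv2.resize(f[190:265,260:360,::-1],(800,600),interpolation=cv2.INTER_CUBIC))
E
```

```text
[ 0.38451795 -0.08624729 -1.70703606] [-0.04224348  0.11065979 -0.03963528] 0.6504661580643691 [ 0.43521156 -0.07177194  0.03124648]
```

View pics/v5.png

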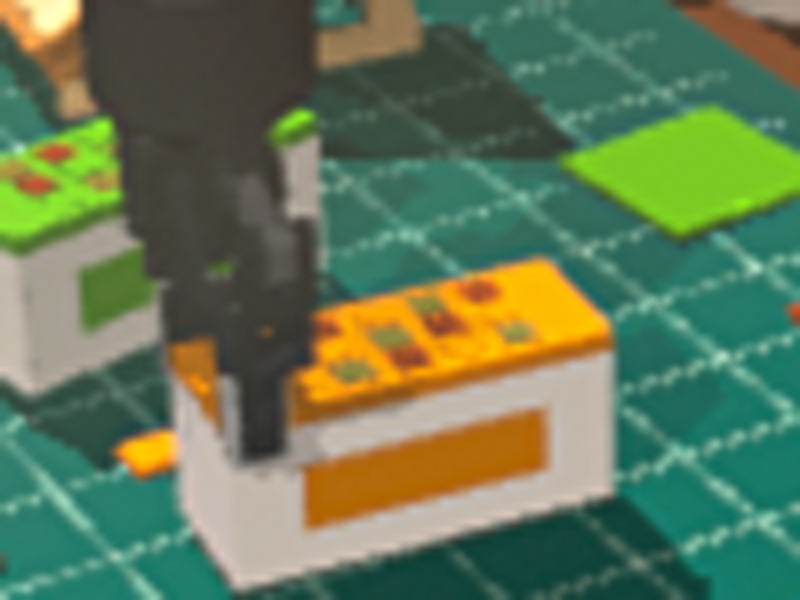

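Request:
carry_out(moves=[0.64, 0.3, 0, -0.1, 0, 0.64, 0.6, 0, -0.2, 0, 0.65, 0.6, 0, -0.2, 0, 0.65, 0.6, 0, -0.2, 0, 0.65, 0.4, 0, -0.15, 0, 0.65, 0.2, 0, -0.05, 0, 0.65, 0, 0, 0, 0, 0.65, 0, 0, 0, 0])

```text
time: 6.33
tool_pos: [0.4356, -0.0718, 0.0317]
tool_rot: [0.706, 0.042, 0.706, -0.042]
contact_force: [-0.3, -0.4, -0.9]
gripper_width: 0.651
```

```bash
cat > look.py <<'E'
import sys
from h import *
f=imaging.grab_frame('side');s=status.state();print(s['time'],s['contact_force'],s['ft_torque'],s['gripper_width'],s['tool_pos'])
n,u,v=sys.argv[1],int(sys.argv[2]),int(sys.argv[3])
np.save('last.npy',f);cv2.imwrite(f'pics/{n}.png',cv2.resize(f[v:v+75,u:u+100,::-1],(800,600),interpolation=cv2.INTER_CUBIC))
E
python3 look.py v6 260 190
```

```text
6.3833 [ 0.04568765 -0.23227882 -2.13177276] [-0.01186212  0.16590594  0.00087254] 0.6521060141495122 [ 0.4354926  -0.07177856  0.03156157]
```

View pics/v6.png

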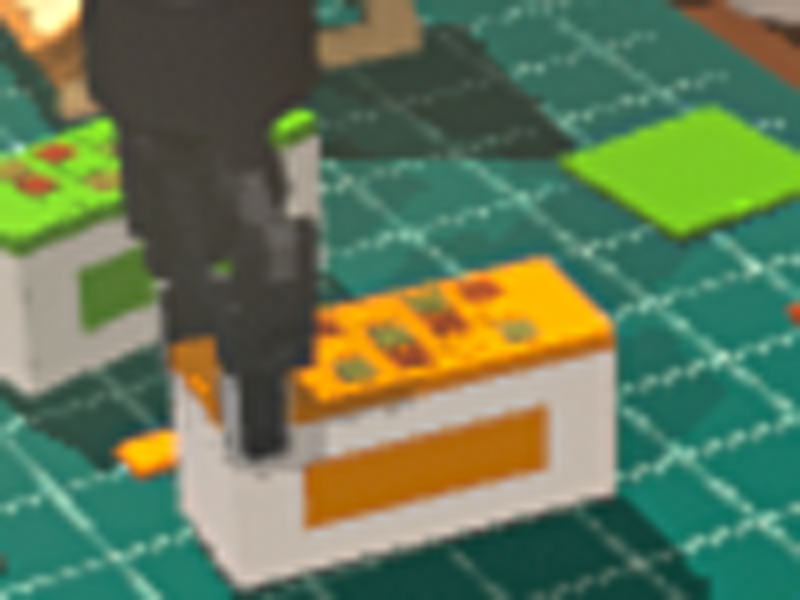

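Request:
carry_out(moves=[0.652, 0, 0, 0, 0, 0.654, 0, 0, 0, 0, 0.654, 0, 0, 0, 0])

```text
time: 6.63
tool_pos: [0.4353, -0.0718, 0.0314]
tool_rot: [0.706, 0.042, 0.706, -0.042]
contact_force: [-1.4, -0.0, -2.1]
gripper_width: 0.655
```

```bash
python3 look.py v7 260 190
```

```text
6.6833 [-0.50183448  0.7015872  -1.29761854] [ 0.01306666  0.08177896 -0.006256  ] 0.6539201451292943 [ 0.43532415 -0.0717397   0.03140241]
```

View pics/v7.png

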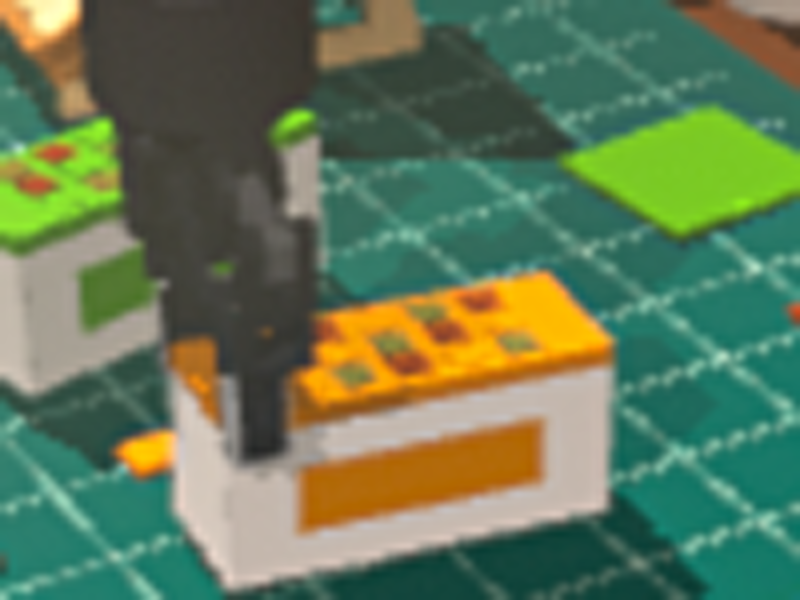

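The far end is back on the mat and the tub now pivots in the light grip. I'll raise the near end to about 15 mm.

Request:
carry_out(moves=[0.654, -0.2, 0, 0.05, 0, 0.654, -0.4, 0, 0.1, 0, 0.654, -0.6, 0, 0.2, 0, 0.654, -0.8, 0, 0.25, 0, 0.654, -0.9, 0, 0.3, 0, 0.654, -0.9, 0, 0.3, 0, 0.654, -0.9, 0, 0.3, 0])

```text
time: 7.27
tool_pos: [0.4386, -0.0722, 0.0407]
tool_rot: [0.706, 0.042, 0.706, -0.042]
contact_force: [-0.6, 0.4, -0.6]
gripper_width: 0.654
```

```bash
python3 look.py v8 260 190
```

```text
7.3167 [ 0.06980747  0.51945245 -0.25763845] [-0.00870383 -0.07686782  0.04220949] 0.6523625277491725 [ 0.43860448 -0.07219377  0.04063202]
```

View pics/v8.png

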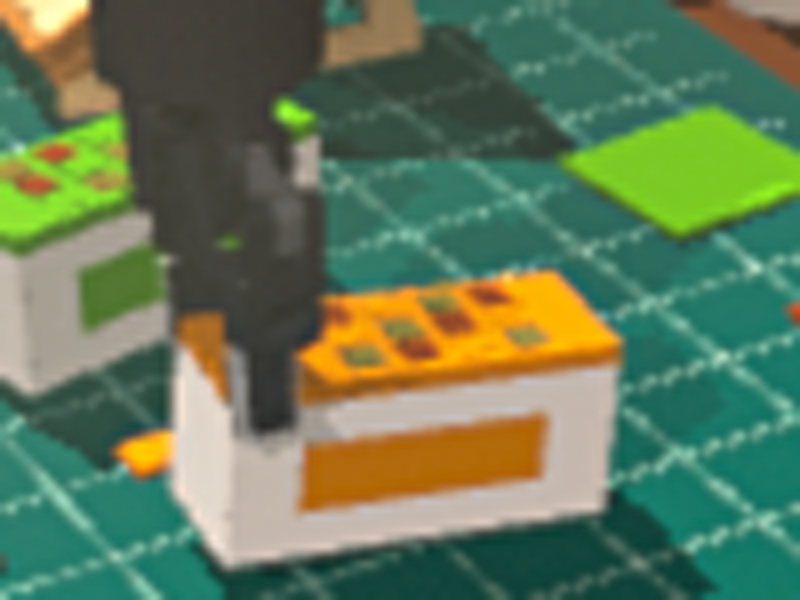

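Request:
carry_out(moves=[0.654, -0.2, 0, 0.05, 0, 0.654, -0.2, 0, 0.05, 0, 0.654, -0.2, 0, 0.05, 0, 0.654, -0.2, 0, 0.05, 0, 0.654, -0.2, 0, 0.05, 0])

```text
time: 7.73
tool_pos: [0.4388, -0.0722, 0.0424]
tool_rot: [0.706, 0.042, 0.706, -0.042]
contact_force: [-0.9, -1.0, -1.2]
gripper_width: 0.653
```

```bash
python3 look.py v9 260 190;python3 look.py v9 260 190;python3 look.py v9 260 190
```

```text
7.7833 [ 0.34968274  0.41924862 -0.99345982] [ 0.028562    0.08076093 -0.01257604] 0.6529383915686711 [ 0.43878837 -0.0721551   0.04243585]
7.8333 [-1.02678337  0.14349087 -1.82782176] [-0.02885212  0.10346094  0.0304083 ] 0.6539002058943104 [ 0.43879352 -0.07215439  0.04242804]
7.8833 [-0.08327114  0.07258263  0.00860132] [0.03174439 0.13500903 0.02597203] 0.6518510196018339 [ 0.43880953 -0.0721636   0.04244623]
```

View pics/v9.png

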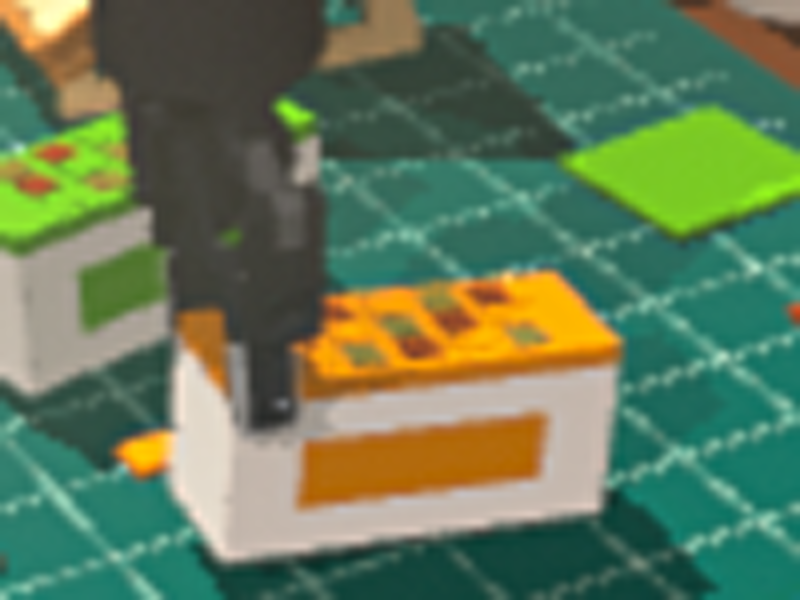

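Amber reads about 1 N at one end, with the near end up about 15 mm, so it is the nearly empty tub. Setting it down.

Request:
carry_out(moves=[0.654, 0.3, 0, -0.1, 0, 0.654, 0.6, 0, -0.2, 0, 0.654, 0.9, 0, -0.3, 0, 0.654, 1.2, 0, -0.4, 0, 0.654, 1.5, 0, -0.5, 0, 0.654, 1.7, 0, -0.55, 0, 0.654, 1.7, 0, -0.55, 0, 0.66, 1.7, 0, -0.55, 0, 0.7, 1.7, 0, -0.55, 0, 0.9, 1.7, 0, -0.55, 0, 0.9, 1.7, 0, -0.55, 0, 0.9, 0.5, 0, -0.55, 0])

```text
time: 8.88
tool_pos: [0.4315, -0.0709, 0.0354]
tool_rot: [0.704, 0.042, 0.707, -0.042]
contact_force: [-0.5, -0.3, -0.6]
gripper_width: 0.902
```

```bash
python3 - <<'E'
from h import *
p=loc(GRN,-.066)
go([*p,.12],AMB[1]); go([*p,.12],GRN[1])
E
```

```text
pos [ 0.4315 -0.0709  0.0354] t 8.88 -> [-8.43 16.03 -3.29] twist -0.0 j6 -1.79 F [-0.47 -0.26 -0.58] g 0.902
pos [ 0.4315 -0.0709  0.0354] t 8.88 -> [-8.43 16.03 -3.29] twist -0.309 j6 -1.79 F [-0.47 -0.26 -0.58] g 0.902
```

Request:
carry_out(moves=[0.9, -3, 0, 0, 0, 0.9, -6, 0, 0, 0, 0.9, -7, 3, -0.6, -0.1, 0.9, -7, 7, -1.4, -0.2, 0.9, -7, 11, -2.2, -0.31, 0.9, -7, 15, -3, -0.31, 0.9, -7, 16, -3.3, -0.31, 0.9, -7, 16, -3.3, -0.31, 0.9, -7, 16, -3.3, -0.31, 0.9, -7, 16, -3.3, -0.31])

```text
time: 9.72
tool_pos: [0.4198, 0.0903, 0.1074]
tool_rot: [0.704, -0.067, 0.704, 0.067]
contact_force: [-0.7, -0.6, 0.4]
gripper_width: 0.901
```

```bash
python3 - <<'E'
from h import *
p=loc(GRN,-.066)
go([*p,.0255],GRN[1])
E
python3 look.py g1 240 160
```

```text
pos [0.4198 0.0903 0.1074] t 9.72 -> [ 8.19  0.2  -0.12] twist 0.0 j6 -1.72 F [-0.73 -0.58  0.38] g 0.901
9.7667 [0.06320668 0.14031449 0.46593977] [-0.047415    0.03079159 -0.0177159 ] 0.8971669152547854 [0.41989373 0.09007918 0.1074194 ]
```

View pics/g1.png

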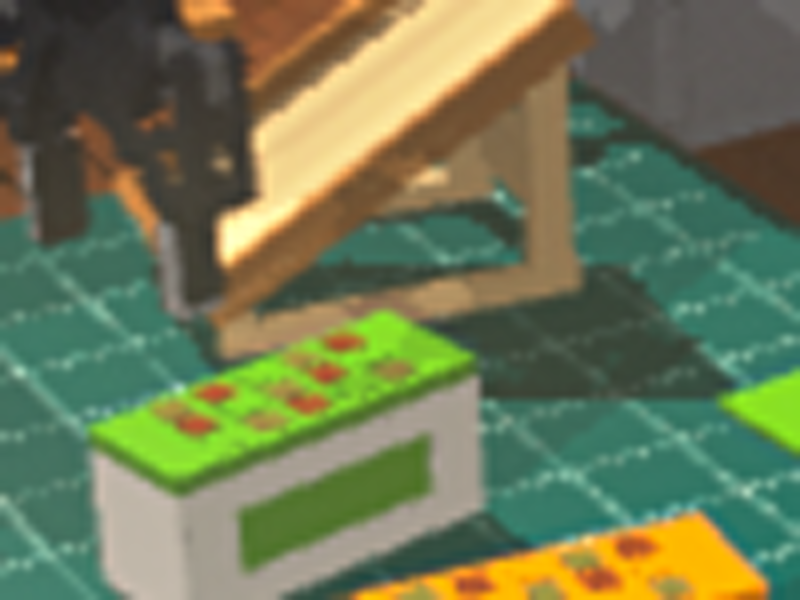

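Request:
carry_out(moves=[0.9, 2, 0.1, -0.1, 0, 0.9, 4, 0.2, -0.1, 0, 0.9, 6, 0.2, -0.1, 0, 0.9, 7.5, 0.2, -0.1, 0, 0.9, 8.2, 0.2, -0.1, 0, 0.8, 8.2, 0.2, -0.1, 0, 0.75, 8.2, 0.2, -0.1, 0, 0.7, 8.2, 0.2, -0.1, 0, 0.68, 8.2, 0.2, -0.1, 0, 0.66, 8.2, 0.2, -0.1, 0, 0.65, 8.2, 0.2, -0.1, 0, 0.64, 8.2, 0.2, -0.1, 0])

```text
time: 10.77
tool_pos: [0.4193, 0.0934, 0.027]
tool_rot: [0.705, -0.067, 0.703, 0.068]
contact_force: [-2.5, 1.2, 6.5]
gripper_width: 0.649
```

Request:
carry_out(moves=[0.64, 0, 0, 0, 0, 0.64, 0, 0, 0, 0, 0.64, -0.2, 0, 0.05, 0, 0.64, -0.4, 0, 0.1, 0, 0.64, -0.6, 0, 0.15, 0, 0.64, -0.6, 0, 0.15, 0, 0.64, -0.6, 0, 0.15, 0])

```text
time: 11.35
tool_pos: [0.4185, 0.0932, 0.0305]
tool_rot: [0.703, -0.068, 0.705, 0.068]
contact_force: [0.4, 0.2, -5.3]
gripper_width: 0.646
```

```bash
python3 look.py g2 240 175
```

```text
11.4 [-1.57026647  0.56404971 -5.73464862] [-0.05001316  0.37767643  0.04619293] 0.6444412172471312 [0.41851764 0.09317834 0.03054564]
```

View pics/g2.png

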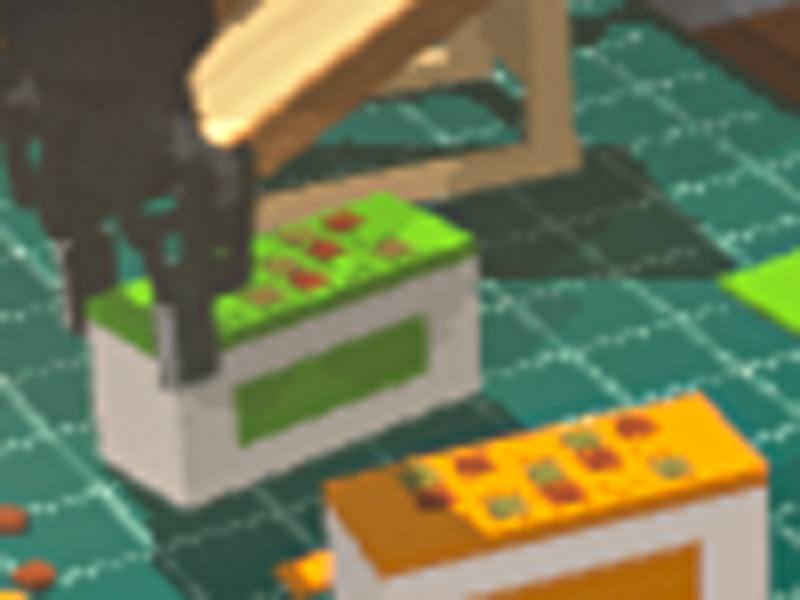

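Request:
carry_out(moves=[0.64, -0.2, 0, 0.05, 0, 0.64, -0.4, 0, 0.1, 0, 0.64, -0.6, 0, 0.2, 0, 0.64, -0.8, 0, 0.25, 0, 0.64, -1, 0, 0.35, 0, 0.64, -1, 0, 0.35, 0, 0.64, -1, 0, 0.35, 0])

```text
time: 11.98
tool_pos: [0.4233, 0.094, 0.0417]
tool_rot: [0.704, -0.068, 0.704, 0.068]
contact_force: [-0.3, -0.6, -6.4]
gripper_width: 0.647
```

```bash
python3 look.py g3 240 175
```

```text
12.0333 [-0.24009862  1.08970904 -5.89685006] [0.04739451 0.24155369 0.02109259] 0.6469289304637359 [0.42321644 0.0939956  0.04152902]
```

View pics/g3.png

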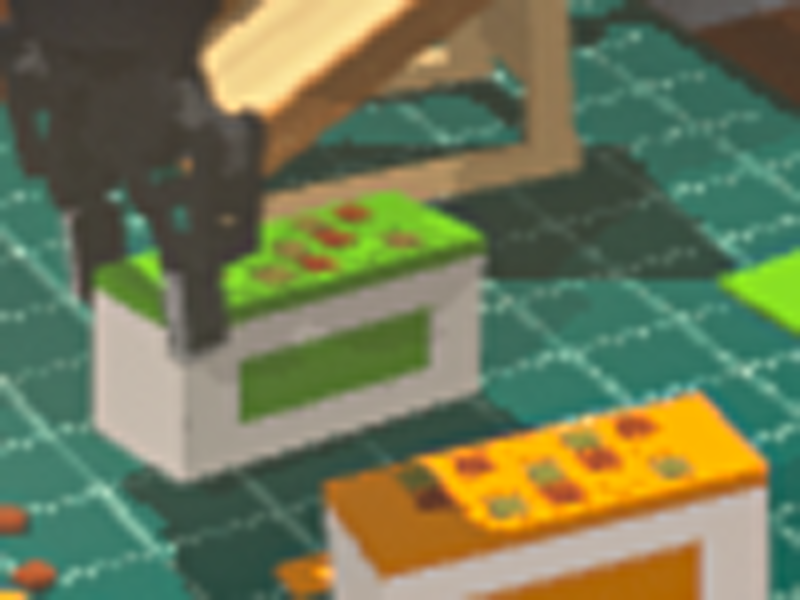

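```bash
python3 - <<'E'
from h import *
for z in(.003,.013,.018,.023): print(z,((proj('side',[*loc(GRN,-.068,-.028),z])+.5-[240,175])*8).round())
f=np.load('side0.npy');cv2.imwrite('pics/g0.png',cv2.resize(f[175:250,240:340,::-1],(800,600),interpolation=cv2.INTER_CUBIC))
E
```

```text
0.003 [[190. 524.]]
0.013 [[188. 501.]]
0.018 [[187. 489.]]
0.023 [[186. 477.]]
```

View pics/g0.png

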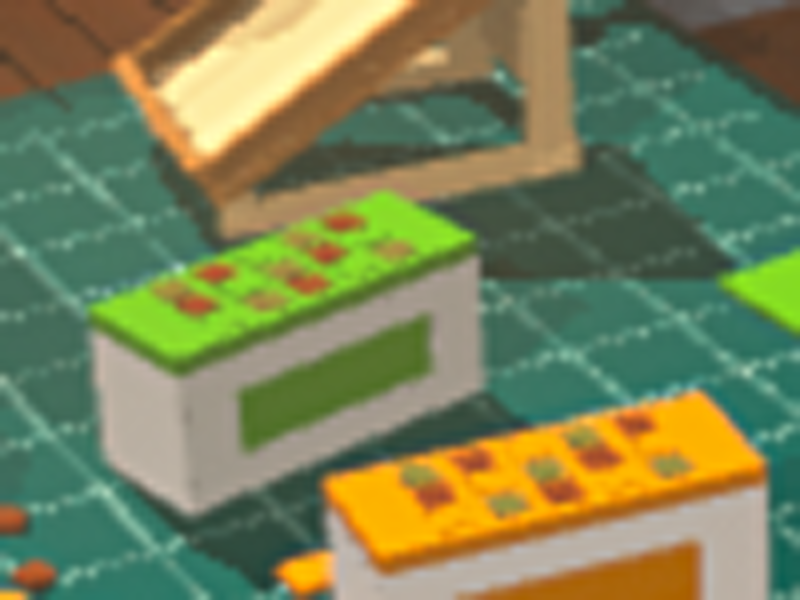

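The green tub's near corner has moved from row 520 to row 482, about 16 mm up, and the force is about 6 N. So green is the full one. Setting it down.

Request:
carry_out(moves=[0.64, 0.3, 0, -0.1, 0, 0.64, 0.6, 0, -0.2, 0, 0.64, 0.9, 0, -0.3, 0, 0.64, 1.2, 0, -0.4, 0, 0.64, 1.4, 0, -0.5, 0, 0.64, 1.6, 0, -0.5, 0, 0.64, 1.6, 0, -0.5, 0, 0.66, 1.6, 0, -0.5, 0, 0.7, 1.6, 0, -0.5, 0, 0.9, 1.6, 0, -0.5, 0, 0.9, 1.6, 0, -0.5, 0, 0.9, 0.5, 0, -0.5, 0])

```text
time: 13.03
tool_pos: [0.4167, 0.0929, 0.0348]
tool_rot: [0.703, -0.067, 0.705, 0.068]
contact_force: [-0.6, 1.1, 0.1]
gripper_width: 0.9
```

```bash
python3 - <<'E'
from h import *
go([*loc(GRN,.0),.055],GRN[1])
go([*loc(GRN,.0),.025],GRN[1])
E
python3 look.py g4 240 175
```

```text
pos [0.4167 0.0929 0.0348] t 13.03 -> [-2.04 -0.12  6.72] twist 0.001 j6 -1.72 F [-0.63  1.09  0.12] g 0.9
pos [0.4167 0.0929 0.0348] t 13.03 -> [ 0.96 -0.13  6.74] twist 0.001 j6 -1.72 F [-0.63  1.09  0.12] g 0.9
13.0833 [ 1.67526161 -0.14398078  1.01375976] [-0.01025974 -0.08859965 -0.00085118] 0.8988755835980367 [0.41909887 0.09309269 0.03828712]
```

View pics/g4.png

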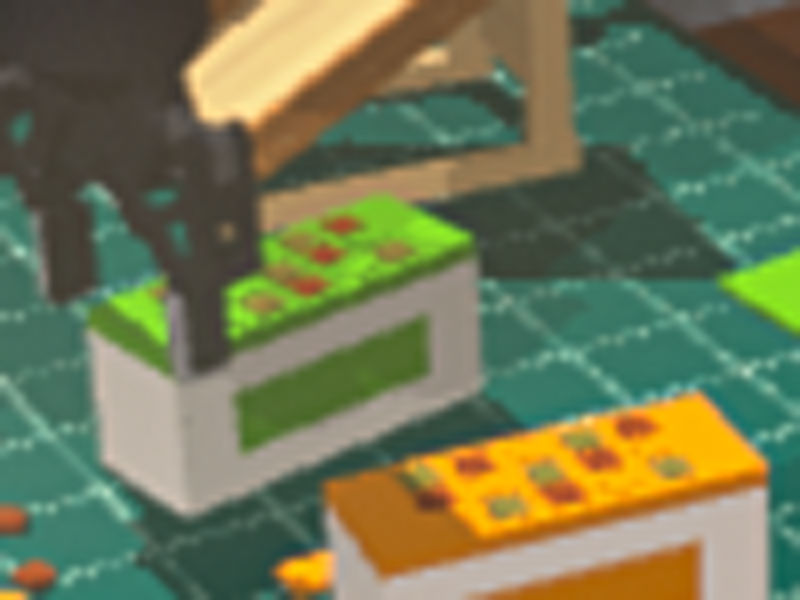

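```bash
python3 - <<'E'
from h import *
go([*loc(GRN,.014),.018],GRN[1])
E
```

```text
pos [0.4191 0.0931 0.0383] t 13.08 -> [ 2.04 -0.1   7.89] twist 0.001 j6 -1.72 F [ 1.68 -0.14  1.01] g 0.899
```

Request:
carry_out(moves=[0.9, -0.8, 0, 1, 0, 0.9, -0.8, -0.1, 3.5, 0, 0.9, -0.8, -0.1, 6, 0, 0.9, -0.3, -0.1, 7.7, 0, 0.9, 0.8, -0.1, 7.9, 0, 0.9, 1.7, -0.1, 7.9, 0, 0.9, 2, -0.1, 7.9, 0, 0.9, 2, -0.1, 7.9, 0])

```text
time: 13.75
tool_pos: [0.4934, 0.1068, 0.0143]
tool_rot: [0.702, -0.067, 0.705, 0.068]
contact_force: [-0.3, -0.6, -0.9]
gripper_width: 0.903
```

```bash
python3 - <<'E'
from h import *
go([*loc(GRN,.014),.018],GRN[1])
E
python3 look.py g5 240 175
```

```text
pos [0.4934 0.1068 0.0143] t 13.75 -> [-0.37 -0.03  0.34] twist 0.001 j6 -1.7 F [-0.28 -0.62 -0.9 ] g 0.903
13.8 [-0.47564038 -0.23027981  0.20802289] [-0.0036259  -0.01079738 -0.03723686] 0.9009106815952533 [0.49410737 0.1069062  0.01525161]
```

View pics/g5.png

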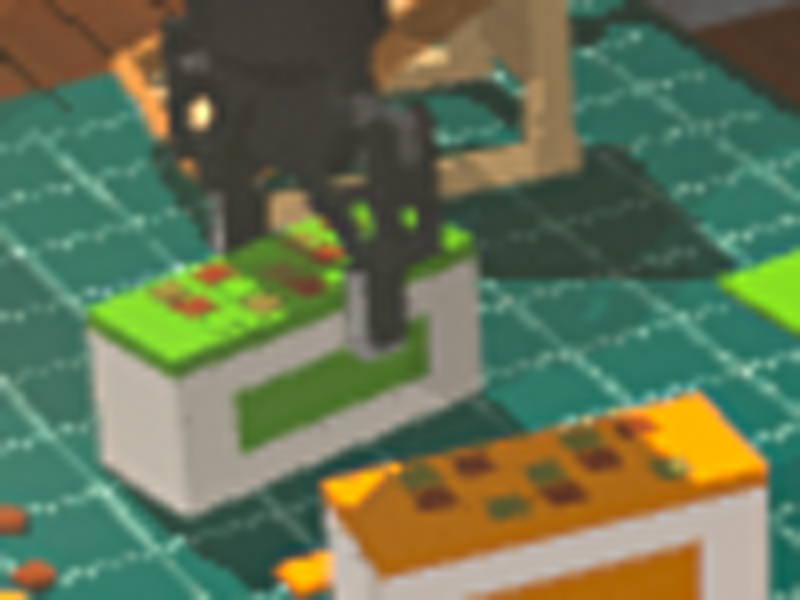

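Request:
carry_out(moves=[0.8, 0, 0, 0, 0, 0.72, 0, 0, 0, 0, 0.68, 0, 0, 0, 0, 0.66, 0, 0, 0, 0, 0.64, 0, 0, 0, 0, 0.6, 0, 0, 0, 0, 0.55, 0, 0, 0, 0, 0.55, 0, 0, 0, 0, 0.55, -0.3, 0, 0, 0, 0.55, -0.8, 0, 0, 0, 0.55, -1.5, 0, 0, 0, 0.55, -1.5, 0, 0, 0])

```text
time: 14.8
tool_pos: [0.4961, 0.1068, 0.0319]
tool_rot: [0.704, -0.068, 0.704, 0.067]
contact_force: [-0.1, -0.3, -7.6]
gripper_width: 0.641
```

```bash
python3 look.py g6 240 175
```

```text
14.85 [ 0.1315717  -0.19393794 -8.554962  ] [ 0.0230224  -0.12814852 -0.02985054] 0.6447319710636613 [0.49622955 0.10685338 0.03169876]
```

View pics/g6.png

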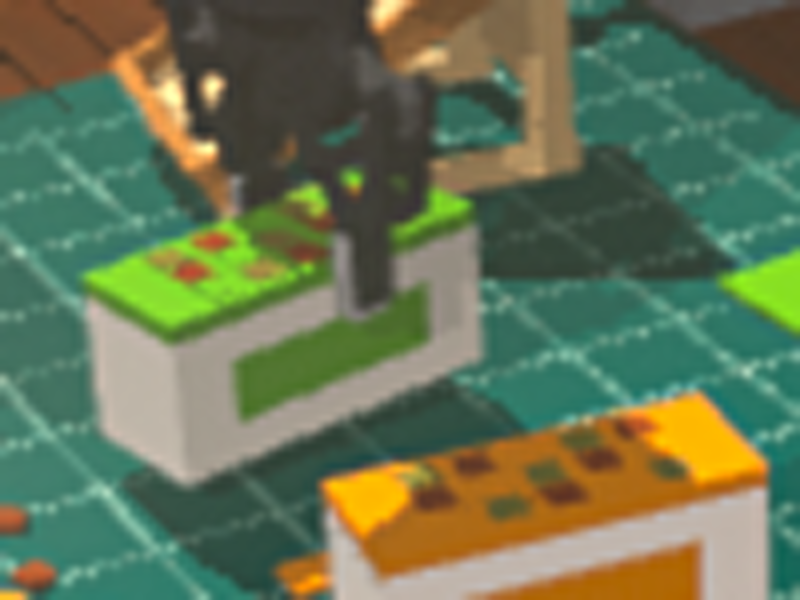

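```bash
python3 - <<'E'
from h import *
go([.6255,.3068,.18],-7.8)
E
```

```text
pos [0.4962 0.1069 0.0317] t 14.85 -> [-14.82  17.17  16.5 ] twist 0.327 j6 -1.7 F [ 0.13 -0.19 -8.55] g 0.645
```

Request:
carry_out(moves=[0.55, -1, 0, 0, 0, 0.55, -3, 0, 0, 0, 0.55, -5.5, 0, 0, 0, 0.55, -8, 0, 0, 0, 0.55, -10.5, 0, 0, 0, 0.55, -13, 1, 1, 0, 0.55, -14.8, 2.5, 2.4, 0.06, 0.55, -14.8, 4.5, 4.3, 0.12, 0.55, -14.8, 6.5, 6.2, 0.2, 0.55, -14.8, 8.5, 8.2, 0.26, 0.55, -14.8, 10.5, 10.1, 0.33, 0.55, -14.8, 12.5, 12, 0.33])

```text
time: 15.85
tool_pos: [0.5902, 0.2535, 0.1791]
tool_rot: [0.705, 0.05, 0.706, -0.05]
contact_force: [0.6, 0.0, -8.3]
gripper_width: 0.645
```

```bash
python3 - <<'E'
from h import *
go([.6255,.3068,.18],-7.8)
E
```

```text
pos [0.5902 0.2535 0.1791] t 15.85 -> [-0.09  5.77  2.74] twist -0.005 j6 -1.14 F [ 0.59  0.   -8.33] g 0.645
```

Request:
carry_out(moves=[0.55, -0.1, 1.5, 0.7, 0, 0.55, -0.1, 3, 1.4, 0, 0.55, -0.1, 4.5, 2.1, 0, 0.55, -0.1, 5.2, 2.5, 0, 0.55, -0.1, 5.5, 2.6, 0, 0.55, -0.1, 5.5, 2.6, 0, 0.55, -0.1, 5.5, 2.6, 0])

```text
time: 16.43
tool_pos: [0.6229, 0.3027, 0.1801]
tool_rot: [0.705, 0.049, 0.706, -0.05]
contact_force: [1.3, 0.5, -8.0]
gripper_width: 0.643
```

```bash
python3 - <<'E'
from h import *
go([.6255,.3068,.127],-7.8)
f=imaging.grab_frame('top');np.save('lt.npy',f)
cv2.imwrite('pics/h1t.png',cv2.resize(f[150:290,70:250,::-1],(720,560),interpolation=cv2.INTER_CUBIC))
E
python3 look.py h1 245 125
```

```text
pos [0.6229 0.3027 0.1801] t 16.43 -> [5.31 0.44 0.2 ] twist -0.003 j6 -1.09 F [ 1.34  0.55 -7.95] g 0.643
16.5333 [ 0.06549101 -0.11361122 -8.26291801] [-0.04775288 -0.16375702 -0.00485691] 0.641447570619927 [0.62300603 0.30259191 0.18036492]
```

View pics/h1.png

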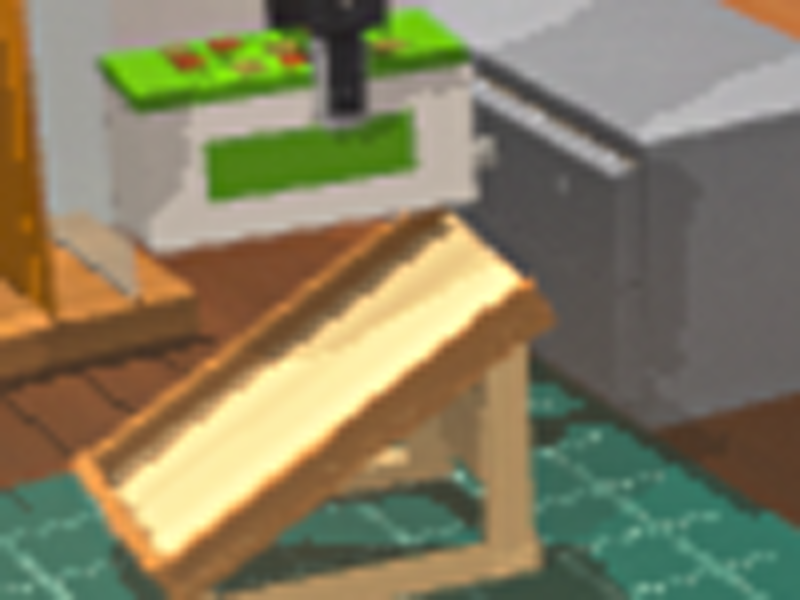

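View pics/h1t.png

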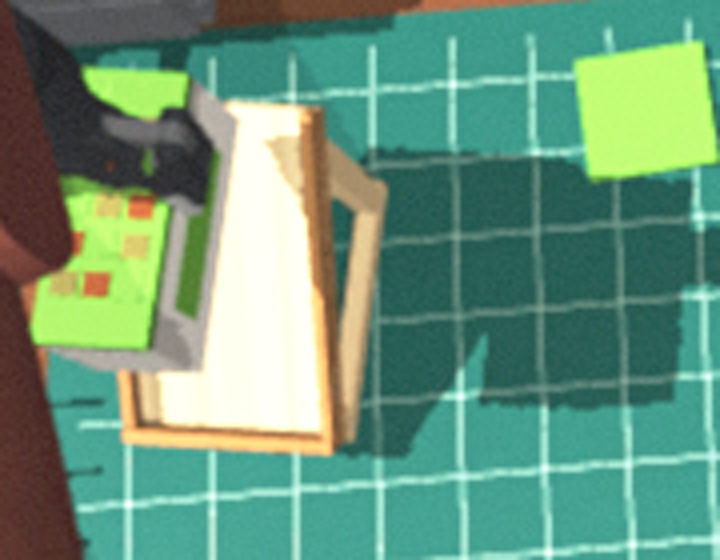

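```bash
python3 - <<'E'
from h import *
np.set_printoptions(precision=4,suppress=True)
X=ray('top',[[107.5,236.6],[117,168.8],[90.8,167],[78.3,235.6]],.232);print(X)
for a,b in((0,1),(3,2)): d=X[b]-X[a];print(np.linalg.norm(d),np.degrees(np.arctan2(d[1],d[0])))
print(X.mean(0))
# deck edges with low/high corners: plane-independent check using both-view tri done; top-only w/ known z
for (u,v,z) in ((150.7,176.7,.1354),(92.5,174.8,.1354),(154,263,.0371),(101.2,260,.0371)): print(ray('top',[[u,v]],z))
E
```

```text
[[0.5359 0.2816 0.232 ]
 [0.6726 0.2643 0.232 ]
 [0.6807 0.3161 0.232 ]
 [0.5425 0.3375 0.232 ]]
0.1378462154159298 -7.205632319138395
0.1398696120837329 -8.794970553611394
[0.6079 0.2999 0.232 ]
[[0.6887 0.232  0.1354]]
[[0.7037 0.3597 0.1354]]
[[0.514  0.2609 0.0371]]
[[0.5313 0.3838 0.0371]]
```

Request:
carry_out(moves=[0.55, 0.5, 0.3, 0.1, 0, 0.55, 1.5, 0.6, 0.2, 0, 0.55, 2.5, 0.6, 0.2, 0, 0.55, 3.3, 0.6, 0.2, 0, 0.55, 4, 0.6, 0.2, 0, 0.55, 4.4, 0.6, 0.2, 0, 0.55, 4.4, 0.6, 0.2, 0, 0.55, 4.4, 0.6, 0.2, 0])

```text
time: 17.2
tool_pos: [0.6261, 0.309, 0.136]
tool_rot: [0.705, 0.049, 0.706, -0.049]
contact_force: [0.0, 1.2, -7.7]
gripper_width: 0.643
```

```bash
python3 - <<'E'
from h import *
go([.6248,.3088,.127],-8)
f=imaging.grab_frame('top');np.save('lt.npy',f)
cv2.imwrite('pics/h2t.png',cv2.resize(f[150:290,70:250,::-1],(720,560),interpolation=cv2.INTER_CUBIC))
E
python3 look.py h2 245 125
```

```text
pos [0.6261 0.309  0.136 ] t 17.2 -> [ 0.9  -0.04 -0.12] twist 0.001 j6 -1.08 F [ 0.01  1.21 -7.68] g 0.643
17.3 [ 0.7571678   0.58740254 -9.3305241 ] [-0.00523302 -0.1329801  -0.00809281] 0.6453592246716464 [0.62674617 0.30930164 0.13730612]
```

View pics/h2.png

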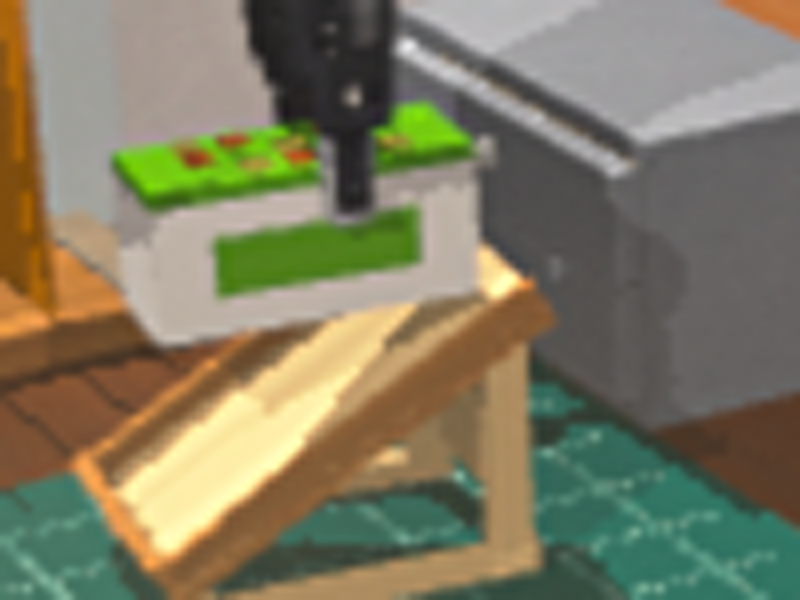

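View pics/h2t.png

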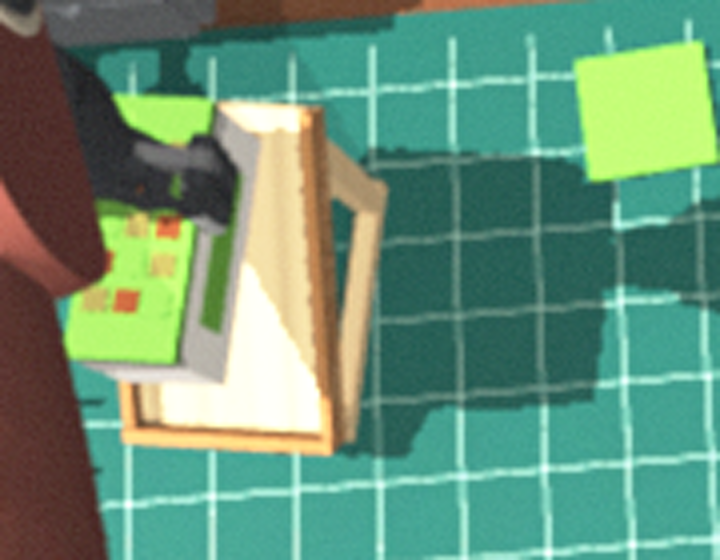

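Request:
carry_out(moves=[0.55, 0.3, 0, -0.1, 0, 0.55, 0.6, 0, -0.2, 0, 0.55, 0.9, 0, -0.2, 0, 0.55, 0.9, 0, -0.2, 0, 0.55, 0.9, 0, -0.2, 0])

```text
time: 17.72
tool_pos: [0.6243, 0.3095, 0.1276]
tool_rot: [0.705, 0.049, 0.705, -0.049]
contact_force: [-0.5, -0.3, -7.8]
gripper_width: 0.641
```

Request:
carry_out(moves=[0.55, 0.2, 0, 0, 0, 0.55, 0.4, 0, 0, 0, 0.55, 0.4, 0, 0, 0])

```text
time: 17.97
tool_pos: [0.6243, 0.3096, 0.1271]
tool_rot: [0.706, 0.049, 0.705, -0.049]
contact_force: [-8.2, -2.6, 4.6]
gripper_width: 0.642
```

Contact came at the predicted height. Next I'll follow an arc about the uphill edge with a lighter grip.

Request:
carry_out(moves=[0.62, 0, 0, -0.2, 0, 0.625, 0.15, 0, -0.45, 0, 0.63, 0.4, 0, -0.65, 0, 0.63, 0.7, 0, -0.85, 0, 0.63, 0.7, 0, -0.85, 0])

```text
time: 18.38
tool_pos: [0.6147, 0.3116, 0.1175]
tool_rot: [0.705, 0.049, 0.706, -0.048]
contact_force: [-6.6, 0.6, 4.6]
gripper_width: 0.647
```

```bash
python3 look.py h3 245 125
```

```text
18.4333 [-7.03138388  0.46808806  5.74611347] [-0.08592768  0.47018401 -0.06402136] 0.6481541416509479 [0.61465792 0.31162711 0.11751569]
```

View pics/h3.png

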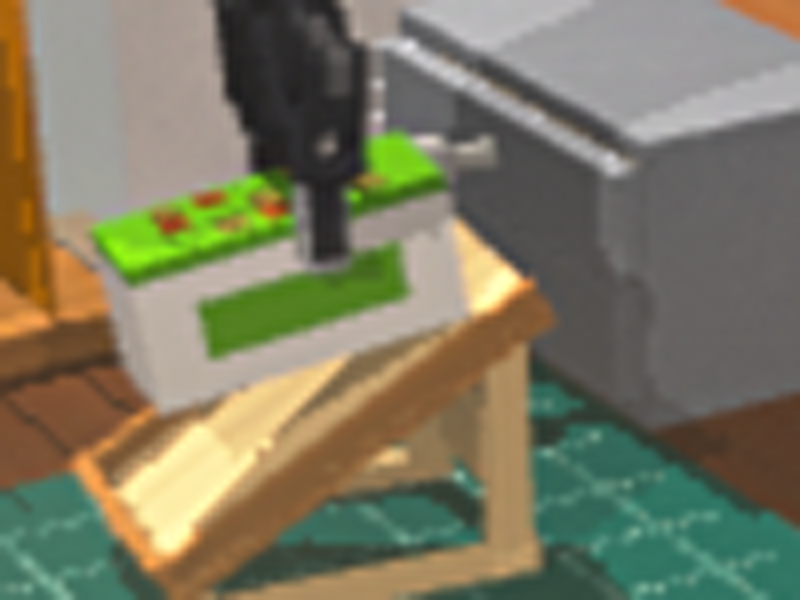

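Request:
carry_out(moves=[0.63, 0.4, 0, -0.2, 0, 0.635, 0.8, 0, -0.45, 0, 0.635, 1.2, 0, -0.65, 0, 0.635, 1.5, 0, -0.8, 0, 0.635, 1.8, 0, -0.9, 0, 0.635, 1.8, 0, -0.9, 0])

```text
time: 18.93
tool_pos: [0.604, 0.313, 0.098]
tool_rot: [0.703, 0.049, 0.708, -0.048]
contact_force: [-9.9, 1.4, 3.9]
gripper_width: 0.648
```

```bash
python3 look.py h4 245 125
```

```text
18.9833 [-9.87585169  0.74457897  2.9722791 ] [0.06599021 0.93681458 0.02693588] 0.6463487873074683 [0.6040556  0.3129998  0.09808767]
```

View pics/h4.png

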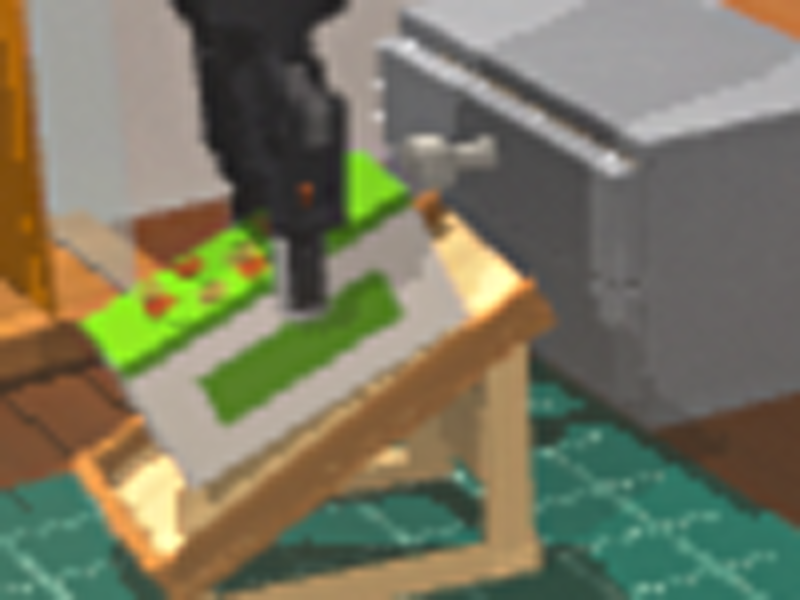

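Request:
carry_out(moves=[0.635, 0.3, 0, -0.1, 0, 0.635, 0.6, 0, -0.2, 0, 0.635, 0.8, 0, -0.25, 0, 0.635, 0.8, 0, -0.25, 0])

```text
time: 19.32
tool_pos: [0.6013, 0.3134, 0.0898]
tool_rot: [0.703, 0.049, 0.708, -0.048]
contact_force: [-10.5, -0.1, 3.3]
gripper_width: 0.642
```

```bash
python3 look.py h5 245 125
```

```text
19.3667 [-9.92979689  1.562738    2.77592599] [ 0.09293576  1.00121739 -0.06916635] 0.6431671450083576 [0.60128609 0.31337141 0.08986484]
```

View pics/h5.png

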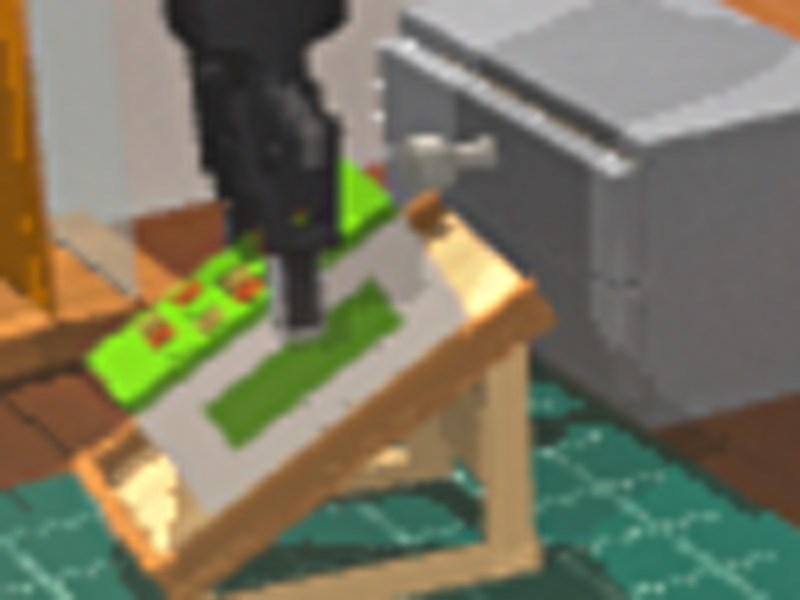

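Request:
carry_out(moves=[0.635, 0.2, 0, -0.1, 0, 0.635, 0.3, 0, -0.1, 0, 0.635, 0.3, 0, -0.1, 0])

```text
time: 19.62
tool_pos: [0.6013, 0.3134, 0.0896]
tool_rot: [0.704, 0.049, 0.707, -0.049]
contact_force: [-12.9, -1.5, 10.9]
gripper_width: 0.647
```

```bash
python3 look.py h6 245 125; python3 - <<'E'
from h import *
f=imaging.grab_frame('top');np.save('lt.npy',f)
cv2.imwrite('pics/h6t.png',cv2.resize(f[150:290,70:250,::-1],(720,560),interpolation=cv2.INTER_CUBIC))
R,O=Tdeck((.616,.308,.075),-8.3)
for dx in(-10,0,10):
  p=np.array([[dx-70,-28,0],[dx+70,-28,0],[dx-70,-28,66],[dx+70,-28,66]])/1000@R.T+O
  print(dx,((proj('side',p)+.5-[245,125])*8).round().ravel())
E
```

```text
19.6667 [-12.83064524  -1.91397752  11.27201028] [-0.35447303  1.34212368 -0.13759192] 0.6459125480289538 [0.60129302 0.31342509 0.08956979]
-10 [185. 547. 447. 345.  97. 436. 365. 229.]
0 [204. 532. 466. 330. 116. 421. 384. 214.]
10 [223. 518. 484. 316. 135. 406. 404. 199.]
```

View pics/h6.png

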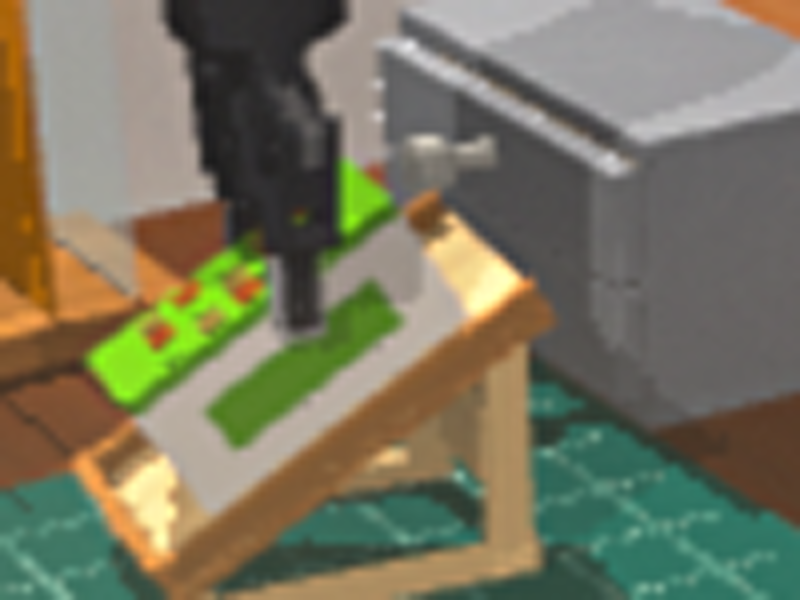

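View pics/h6t.png

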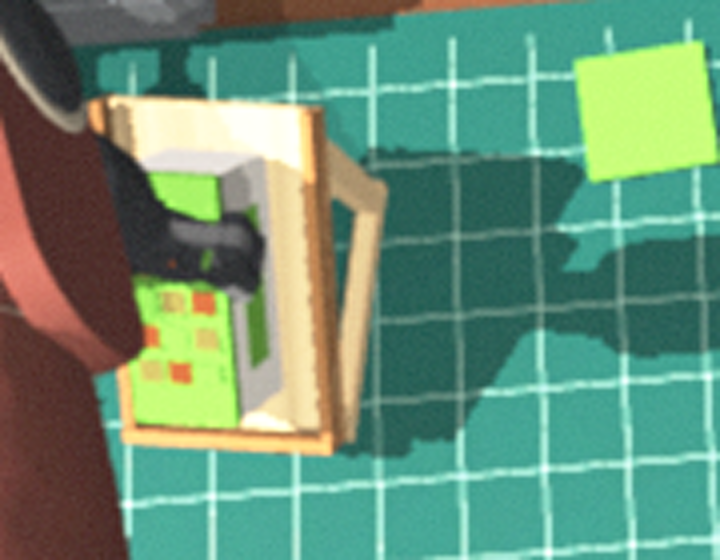

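Request:
carry_out(moves=[0.635, -0.3, 0, 0, 0, 0.64, -0.3, 0, 0, 0, 0.645, -0.3, 0, 0, 0, 0.65, -0.3, 0, 0, 0, 0.65, -0.3, 0, 0, 0])

```text
time: 20.13
tool_pos: [0.6017, 0.3131, 0.0896]
tool_rot: [0.704, 0.049, 0.707, -0.049]
contact_force: [-6.5, 1.6, 0.3]
gripper_width: 0.652
```

```bash
python3 look.py h7 245 125
```

```text
20.1833 [-6.20137535  2.28117777 -0.10857523] [0.11558551 0.56786145 0.04524539] 0.6527220181874075 [0.6016746  0.31304428 0.0896003 ]
```

View pics/h7.png

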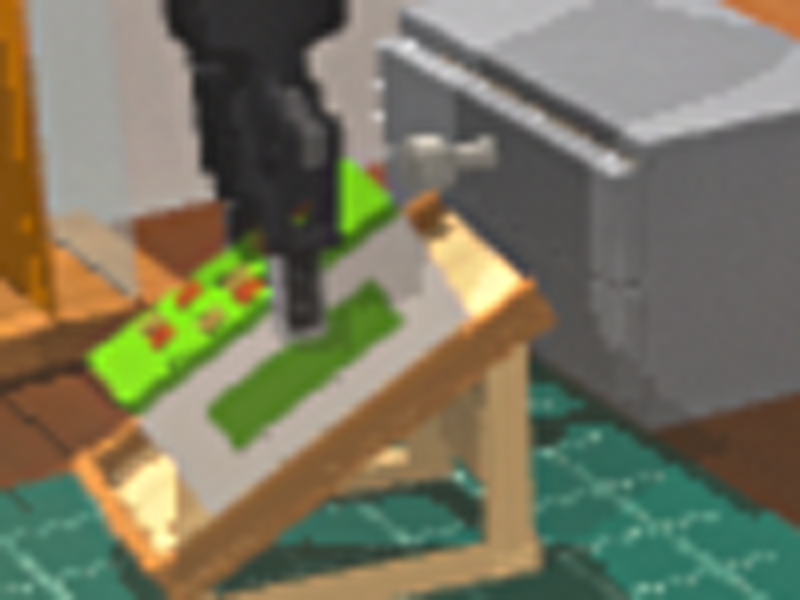

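Request:
carry_out(moves=[0.654, 0, 0, 0, 0, 0.657, 0, 0, 0, 0, 0.66, 0, 0, 0, 0, 0.665, 0, 0, 0, 0, 0.67, 0, 0, 0, 0, 0.68, 0, 0, 0, 0, 0.69, 0, 0, 0, 0, 0.7, 0, 0, 0, 0])

```text
time: 20.85
tool_pos: [0.6037, 0.3122, 0.0906]
tool_rot: [0.706, 0.049, 0.705, -0.049]
contact_force: [0.5, -0.5, -0.4]
gripper_width: 0.699
```

```bash
python3 look.py h8 245 125
```

```text
20.9 [0.48476484 0.62431024 0.2598938 ] [0.00108007 0.01534829 0.02174274] 0.6985839211185852 [0.60363228 0.31223212 0.09058145]
```

View pics/h8.png

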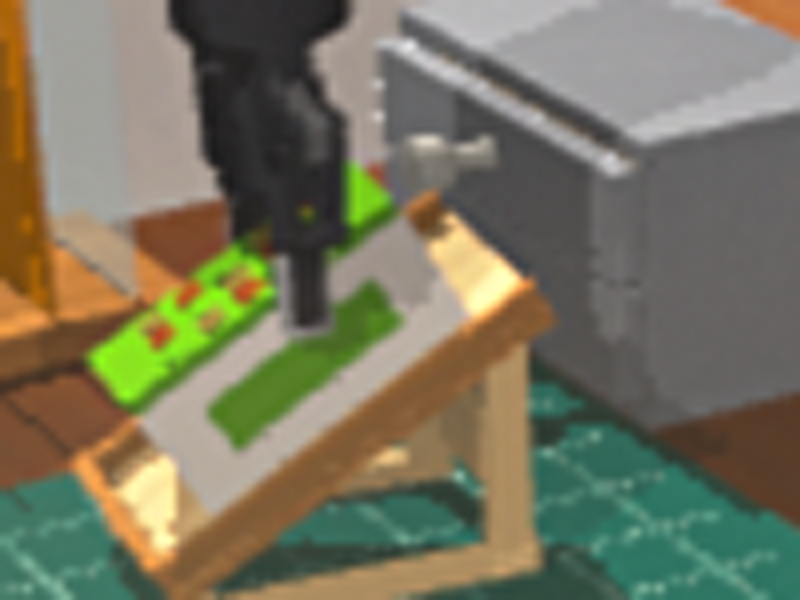

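The full tub stays put on the deck. I'll open and withdraw upward.

Request:
carry_out(moves=[0.8, 0, 0, 0, 0, 0.85, 0, 0, 0, 0, 0.85, -0.5, 0, 0, 0, 0.85, -1.5, 0, 0, 0, 0.85, -3, 0, 0, 0, 0.85, -5, 0, 0, 0, 0.85, -7.5, 0, 0, 0, 0.85, -10, 0, 0, 0])

```text
time: 21.57
tool_pos: [0.6035, 0.3124, 0.1931]
tool_rot: [0.706, 0.049, 0.705, -0.049]
contact_force: [0.6, 0.1, -0.4]
gripper_width: 0.853
```

```bash
python3 - <<'E'
from h import *
go([*loc(AMB,.0),.19],AMB[1])
E
python3 look.py h9 245 125
```

```text
pos [0.6035 0.3124 0.1931] t 21.57 -> [  0.28 -40.26  -5.34] twist -0.02 j6 -1.06 F [ 0.58  0.15 -0.36] g 0.853
21.6167 [2.3855345  0.9986937  4.77068011] [ 0.03774554 -0.06132238 -0.04097799] 0.8505339120263815 [0.60659394 0.31361339 0.20065363]
```

View pics/h9.png

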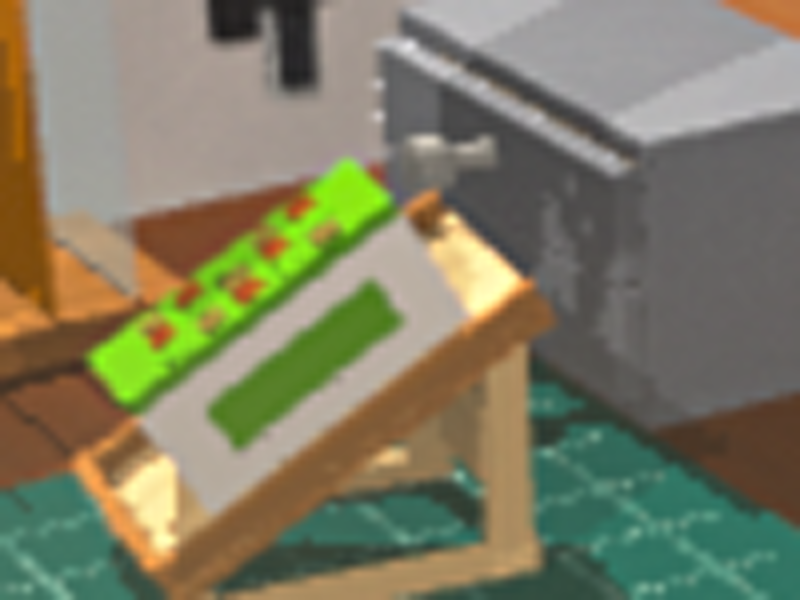

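Request:
carry_out(moves=[0.85, 0, -4, -0.5, 0, 0.85, 0, -8, -1, 0, 0.85, 0, -12, -1.6, 0, 0.85, 0, -16, -2.2, 0, 0.85, 0, -20, -2.7, 0, 0.9, 1, -24, -3.2, 0, 0.9, 2, -28, -3.7, 0, 0.9, 3, -32, -4.2, 0, 0.9, 4, -36, -4.7, 0, 0.9, 5, -39, -5.2, 0, 0.9, 6, -40.5, -5.6, 0, 0.9, 7, -40.5, -5.6, 0])

```text
time: 22.62
tool_pos: [0.4919, -0.084, 0.1217]
tool_rot: [0.706, 0.05, 0.704, -0.051]
contact_force: [-0.2, 0.1, 0.8]
gripper_width: 0.896
```

```bash
python3 - <<'E'
from h import *
go([*loc(AMB,.0),.018],AMB[1])
E
python3 look.py a1 270 190
```

```text
pos [ 0.4919 -0.084   0.1217] t 22.62 -> [10.37  0.55  0.21] twist -0.024 j6 -1.75 F [-0.18  0.1   0.83] g 0.896
22.6667 [-1.28959331  0.65887579 -1.74227564] [ 0.05443681  0.0543488  -0.04906303] 0.9001710066264437 [ 0.49094448 -0.0820133   0.11914007]
```

View pics/a1.png

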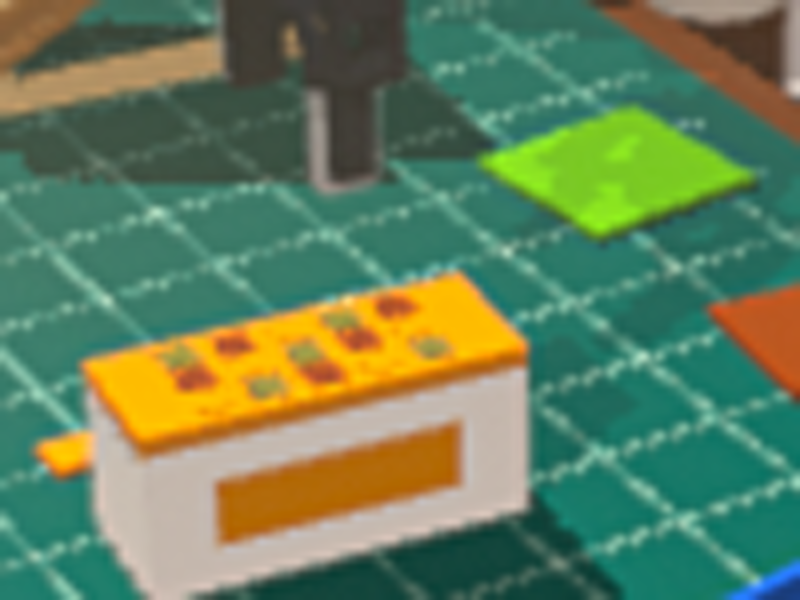

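Request:
carry_out(moves=[0.9, 2, 0.3, 0.3, -0.02, 0.9, 4, 0.3, 0.3, -0.02, 0.9, 6, 0.3, 0.3, -0.02, 0.9, 8, 0.3, 0.3, -0.02, 0.9, 9.4, 0.3, 0.3, -0.02, 0.9, 10, 0.3, 0.3, -0.02, 0.9, 10, 0.3, 0.3, -0.02, 0.9, 10, 0.3, 0.3, -0.02])

```text
time: 23.33
tool_pos: [0.4962, -0.078, 0.0214]
tool_rot: [0.706, 0.042, 0.706, -0.042]
contact_force: [-0.0, 0.0, 0.4]
gripper_width: 0.9
```

```bash
python3 - <<'E'
from h import *
go([*loc(AMB,.0),.018],AMB[1])
E
python3 look.py a2 270 190
```

```text
pos [ 0.4962 -0.078   0.0214] t 23.33 -> [ 0.34 -0.12 -0.11] twist 0.001 j6 -1.76 F [-0.05  0.01  0.39] g 0.9
23.3833 [0.15702728 0.33322555 0.30518242] [-0.04093673  0.02526001 -0.00701315] 0.9012320890395997 [ 0.49663252 -0.07830073  0.02191355]
```

View pics/a2.png

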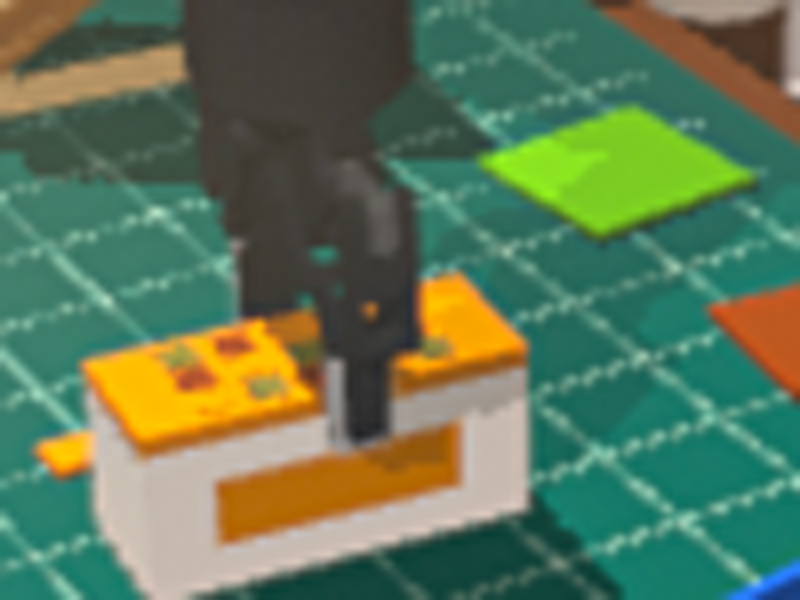

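Good straddle near the middle. Closing and lifting.

Request:
carry_out(moves=[0.8, 0.3, -0.1, 0, 0, 0.72, 0.3, -0.1, 0, 0, 0.68, 0.3, -0.1, 0, 0, 0.66, 0.3, -0.1, 0, 0, 0.64, 0.3, -0.1, 0, 0, 0.6, 0.3, -0.1, 0, 0, 0.6, 0.3, -0.1, 0, 0, 0.6, 0, -0.1, 0, 0, 0.6, -1, -0.1, 0, 0, 0.6, -2.5, -0.1, 0, 0, 0.6, -4, -0.1, 0, 0, 0.6, -5, -0.1, 0, 0])

```text
time: 24.38
tool_pos: [0.4953, -0.0796, 0.0717]
tool_rot: [0.706, 0.042, 0.706, -0.042]
contact_force: [0.1, 0.4, -2.3]
gripper_width: 0.64
```

```bash
python3 - <<'E'
from h import *
go([*TRAY[0],.075],TRAY[1])
E
python3 look.py a3 270 170
```

```text
pos [ 0.4953 -0.0796  0.0717] t 24.38 -> [ -0.31 -19.01  10.6 ] twist -0.246 j6 -1.76 F [ 0.12  0.42 -2.26] g 0.64
24.4333 [ 2.28305186 -1.10970222 -0.194959  ] [-0.04474436 -0.09464627 -0.01144872] 0.6449063977197814 [ 0.4968385  -0.08008376  0.07380902]
```

View pics/a3.png

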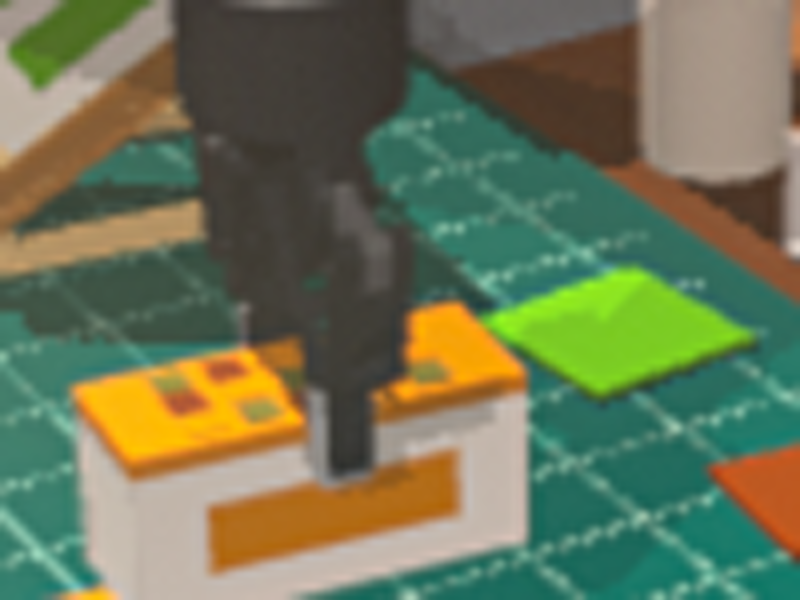

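Request:
carry_out(moves=[0.6, -0.5, -1.5, 0.8, 0, 0.6, -0.5, -3.5, 1.9, -0.05, 0.6, -0.5, -6, 3.3, -0.1, 0.6, -0.5, -8.5, 4.7, -0.15, 0.6, -0.5, -11, 6.1, -0.2, 0.6, -0.5, -13.5, 7.4, -0.25, 0.6, -0.5, -16, 8.8, -0.25, 0.6, -0.5, -18, 9.9, -0.25, 0.6, -0.5, -19, 10.5, -0.25, 0.6, -0.5, -19, 10.5, -0.25, 0.6, -0.5, -19, 10.5, -0.25])

```text
time: 25.35
tool_pos: [0.5764, -0.2801, 0.0747]
tool_rot: [0.705, -0.046, 0.706, 0.047]
contact_force: [-1.0, 0.4, -1.4]
gripper_width: 0.643
```

```bash
python3 - <<'E'
from h import *
go([*TRAY[0],.03],TRAY[1])
f=imaging.grab_frame('top');cv2.imwrite('pics/b1t.png',cv2.resize(f[140:290,290:490,::-1],(800,600),interpolation=cv2.INTER_CUBIC))
E
python3 look.py b1 320 215
```

```text
pos [ 0.5764 -0.2801  0.0747] t 25.35 -> [ 4.47 -0.12  0.15] twist 0.003 j6 -2.27 F [-0.96  0.42 -1.45] g 0.643
25.45 [ 0.31535283 -1.33996091 -2.38683373] [-0.00354972 -0.01028594  0.04473328] 0.6464823804668808 [ 0.57631972 -0.27916177  0.07485545]
```

View pics/b1t.png

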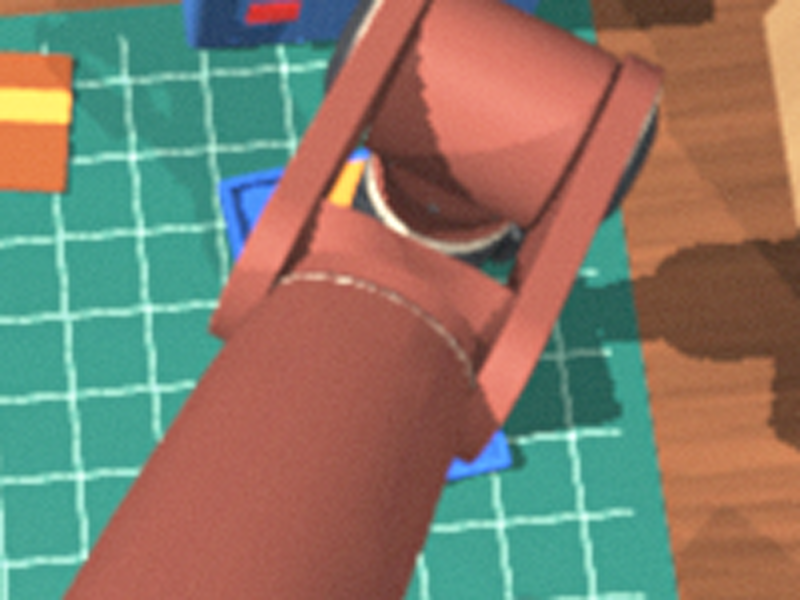

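View pics/b1.png

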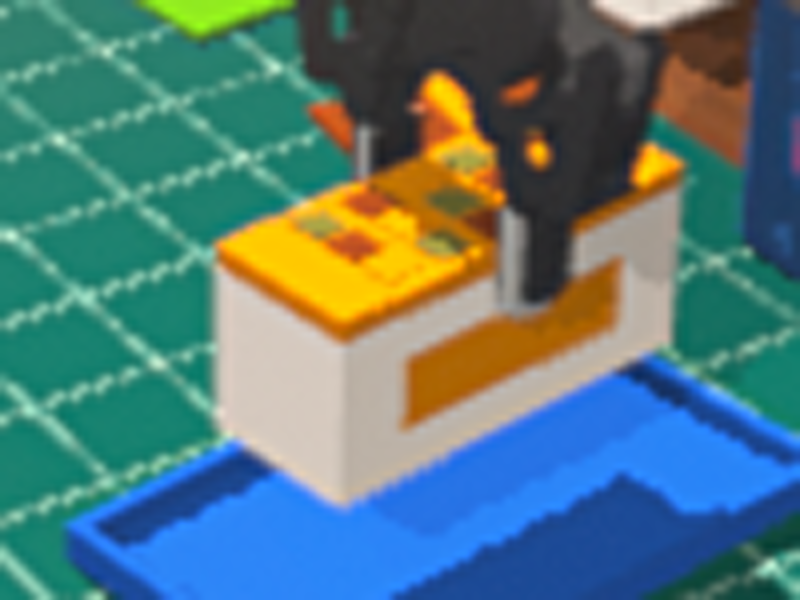

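Request:
carry_out(moves=[0.6, 1, -0.1, 0.2, 0, 0.6, 2, -0.2, 0.2, 0, 0.6, 3, -0.2, 0.2, 0, 0.6, 3.8, -0.2, 0.2, 0, 0.6, 4.4, -0.2, 0.2, 0, 0.6, 4.7, -0.2, 0.2, 0, 0.6, 4.7, -0.2, 0.2, 0, 0.6, 4.9, -0.2, 0.2, 0, 0.6, 4.9, -0.2, 0.2, 0])

```text
time: 26.2
tool_pos: [0.5795, -0.2825, 0.0267]
tool_rot: [0.706, -0.046, 0.705, 0.046]
contact_force: [-0.5, -0.1, -2.6]
gripper_width: 0.639
```

```bash
python3 look.py b2 320 215
```

```text
26.25 [-0.37101868 -0.58078399 -1.48538957] [ 0.02309946  0.05093283 -0.00064203] 0.6435103268239821 [ 0.57953312 -0.28253625  0.02690623]
```

View pics/b2.png

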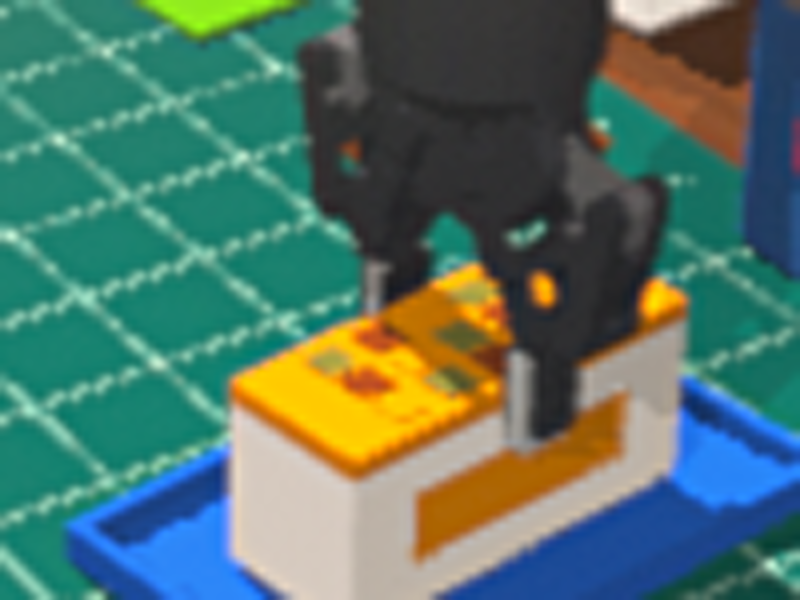

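Not in contact yet. Continuing down in small steps.

Request:
carry_out(moves=[0.6, 0.1, 0, 0, 0, 0.6, 0.2, 0, 0, 0, 0.6, 0.3, 0, 0, 0, 0.6, 0.3, 0, 0, 0])

```text
time: 26.58
tool_pos: [0.5793, -0.2824, 0.0235]
tool_rot: [0.706, -0.046, 0.706, 0.046]
contact_force: [0.4, -0.3, -2.0]
gripper_width: 0.642
```

Request:
carry_out(moves=[0.6, 0.1, 0, 0, 0, 0.6, 0.2, 0, 0, 0, 0.6, 0.2, 0, 0, 0])

```text
time: 26.83
tool_pos: [0.5795, -0.2826, 0.0234]
tool_rot: [0.706, -0.046, 0.706, 0.046]
contact_force: [-3.0, 1.6, 6.8]
gripper_width: 0.642
```

Contact, at about 9 N. I'll relax slightly, release slowly and rise.

Request:
carry_out(moves=[0.62, -0.15, 0, 0, 0, 0.64, -0.15, 0, 0, 0, 0.65, -0.15, 0, 0, 0, 0.66, -0.15, 0, 0, 0, 0.68, -0.15, 0, 0, 0, 0.75, -0.15, 0, 0, 0, 0.85, -0.15, 0, 0, 0, 0.85, -0.8, 0, 0, 0, 0.85, -2, 0, 0, 0, 0.85, -4, 0, 0, 0, 0.85, -7, 0, 0, 0, 0.85, -10, 0, 0, 0])

```text
time: 27.83
tool_pos: [0.5788, -0.282, 0.1228]
tool_rot: [0.705, -0.046, 0.706, 0.047]
contact_force: [0.8, -0.5, 0.2]
gripper_width: 0.852
```

```bash
python3 look.py b3 320 225; python3 - <<'E'
from h import *
go([.42,.0,.2],0)
E
```

```text
27.8833 [ 3.08492445 -1.50085044  5.45998724] [-0.07960394 -0.1043797  -0.0069776 ] 0.847386041351764 [ 0.58284442 -0.28452225  0.13179296]
pos [ 0.5828 -0.2845  0.1318] t 27.88 -> [ -7.17  30.29 -12.35] twist 0.131 j6 -2.27 F [ 3.08 -1.5   5.46] g 0.847
```

View pics/b3.png

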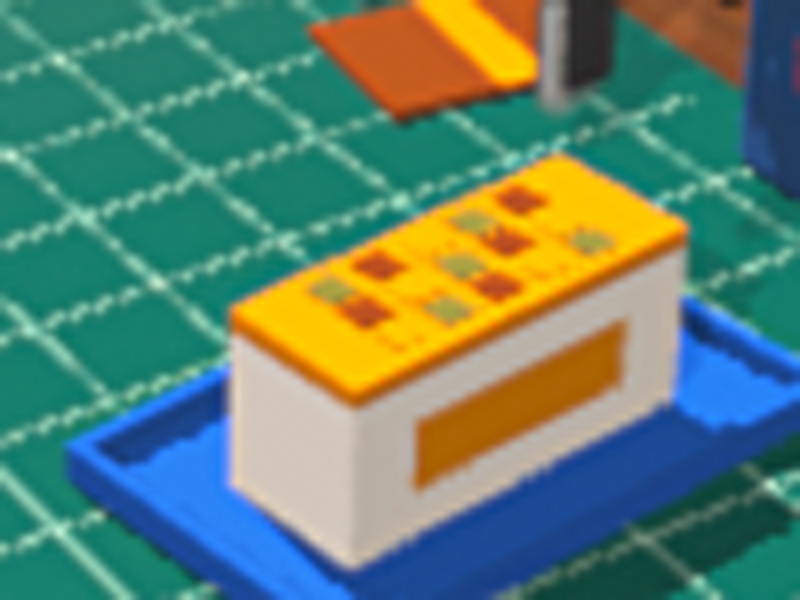

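Request:
carry_out(moves=[0.85, -4, 1, 0, 0, 0.85, -8, 3, -1, 0, 0.85, -10, 6, -3, 0, 0.85, -10, 10, -5, 0, 0.85, -10, 14, -8, 0, 0.85, -10, 18, -10, 0, 0.85, -10, 22, -12, 0, 0.85, -10, 25, -14, 0, 0.85, -10, 27, -15, 0, 0.85, -10, 27, -15, 0, 0.85, -10, 27, -15, 0, 0.85, -10, 27, -15, 0])

```text
time: 28.88
tool_pos: [0.3957, -0.0345, 0.2226]
tool_rot: [0.706, -0.047, 0.705, 0.046]
contact_force: [-1.5, -0.6, 0.2]
gripper_width: 0.853
```

```bash
python3 - <<'E'
from h import *
for n in('top','side'):
    f=imaging.grab_frame(n);np.save(n+'F.npy',f);cv2.imwrite(f'pics/{n}F.png',f[:,:,::-1])
s=status.state();print(s['contact_force'],s['tool_pos'],s['time'])
E
```

```text
[ 0.12066245 -0.76361834 -0.06313708] [ 0.39577131 -0.0349964   0.22201237] 28.9833
```

View pics/topF.png

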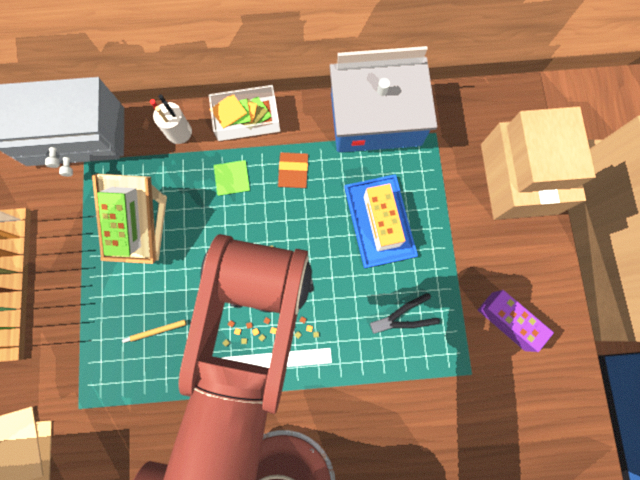

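View pics/sideF.png

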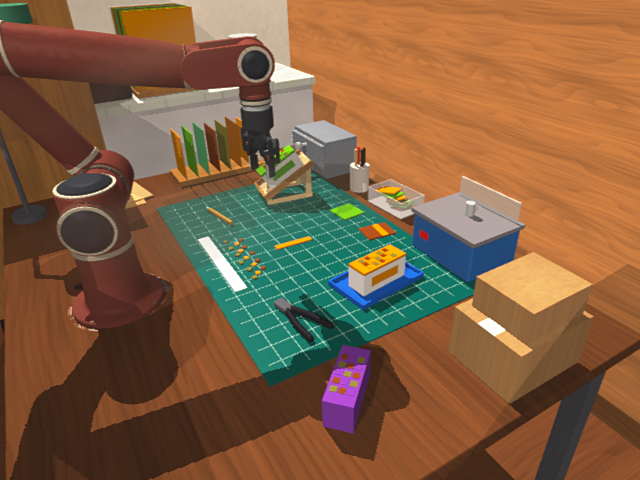

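```bash
python3 - <<'E'
from h import *
np.set_printoptions(precision=4,suppress=True)
t=np.load('topF.npy')
q,a=quad(t,(15,120,150),(30,255,255),(350,170,415,262));X=ray('top',q,.074);c=X.mean(0)[:2]
th=np.radians(TRAY[1]);d=c-TRAY[0];print('amber',a,X.tolist(),c,'in tray',d@[np.cos(th),np.sin(th)],d@[-np.sin(th),np.cos(th)])
for i in range(4):
    e=X[(i+1)%4]-X[i];print(np.linalg.norm(e),np.degrees(np.arctan2(e[1],e[0])))
q,a=quad(t,(33,120,80),(50,255,255),(94,180,135,262))
R,O=Tdeck((.616,.308,.075),-8.3);K,Rc,tc=cam('top');C=-Rc.T@tc;n=R[:,2];P0=O+.066*n
for p in q:
    dd=Rc.T@np.linalg.inv(K)@np.array([*p,1]);Y=C+dd*((P0-C)@n)/(dd@n);print('green',p,(R.T@(Y-O)*1000).round(1))
cv2.imwrite('pics/fin.png',cv2.resize(t[165:270,85:225,::-1],(800,600),interpolation=cv2.INTER_CUBIC))
E
```

```text
amber 1369.0 [[0.5106225148698893, -0.31947659972800757, 0.07400000000000007], [0.5034253612848139, -0.26598643318771, 0.07400000000000007], [0.6408819223353767, -0.24865719176256548, 0.07400000000000007], [0.6486054197004959, -0.3035487970372796, 0.07400000000000007]] [ 0.5759 -0.2844] in tray -0.0025332547321890147 -0.0031206631219496774
0.05397218669125734 97.66317901575063
0.1385446093654244 7.185409751253962
0.055432307738213706 -81.99080298180634
0.13889916099115573 -173.41531051870845
green [124. 193.] [ 74.9 -27.5  66. ]
green [130. 257.] [-68.7 -29.3  66. ]
green [103. 255.] [-67.8  30.6  66. ]
green [ 96. 192.] [73.5 32.  66. ]
```

View pics/fin.png

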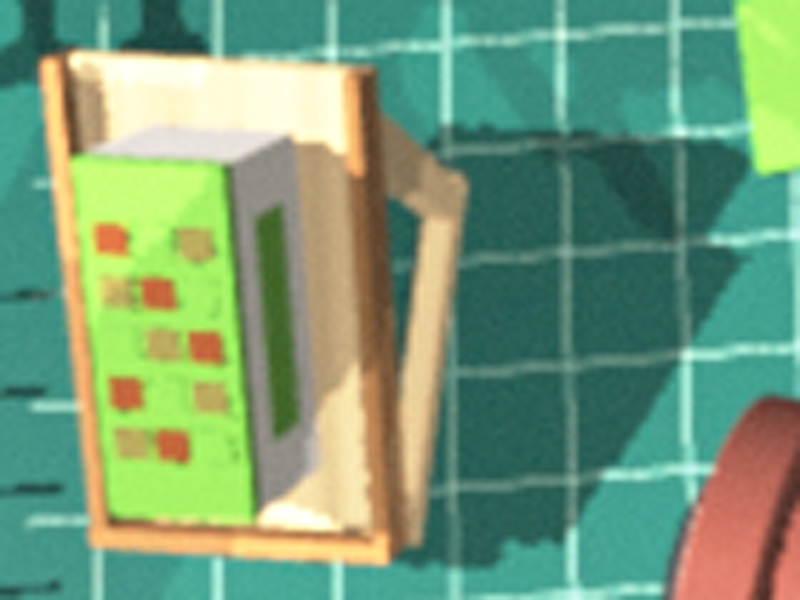

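Both tubs are within about 3 mm of the middle. On the deck, the full one is centred at x = +3 mm, y = +1 mm, lying flat, with its lid corners matching a plane 66 mm above the deck. Handing in.

```bash
python3 -c "
from plant import workorder;print(workorder.job_done())"
```

```text
the job is handed in; nothing more can be done
None
```

The green-lidded tub is the full one and now lies on the sloping deck. The amber-lidded tub is nearly empty and stands in the blue tray. I handed the job in at about 29 s.

**Feeling the weight:** I lifted the near end of each tub about 15 mm, amber first. Amber read about 1 N. Green read about 6 N, and about 8.4 N when lifted whole.

**Placing:** I lowered the green tub until its uphill edge touched the deck, then swung it down flat on that edge and released it slowly. It did not slide. I set the amber tub down gently in the tray.

**Last checks:**

| Tub | Offset from midway | Alignment |
|---|---|---|
| Green, on deck | about 1 mm along and across | within about 1° of the deck, flat |
| Amber, in tray | about 3 mm along and across | within about 1° of the tray, upright |

Both are lid up and inside the rims. In the last pictures the other things lie where they were, though the arm hid part of the mat from above. The tool was clear of everything.

**What disagreed or went wrong:**
- **Amber lifted level at first:** the grip was too tight to let it pivot, so the whole tub rose about 5 mm off the mat twice before I loosened the grip. The proper end lift came after that, with the far end on the mat.
- **Fingertip height:** in the pictures the fingertips stood about 30 mm higher than the reported tool position and the stated tip distance imply. I went by the pictures and the contact forces. My first grasp on the amber tub closed just above the lid because of this, without touching anything.

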